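# Take two piles apart into their bench holders

## Robot

A 6-joint arm with a two-finger parallel gripper is mounted at the origin on a cart in front of the work surface, level with it; the furniture and walls round the work are solid. World frame = base frame: x ahead of the robot, y to its left, z up, the work surface at z = 0. Lengths are in m, angles in rad, forces in N, time in s.
With the tool pointing down it reaches from about 0.3 to 1 m from the base axis. Payload 5.1 kg.
Tool frame: the origin (TCP) lies on the front face of the gripper's body, between the roots of the fingers; the fingertips stand 78 mm ahead of it and the grasp point (between the pads) lies 59 mm ahead of it (arm.hold_point_z is the distance from the TCP to the grasp point, in m); z points along the fingers, y is the direction in which the jaws open and shut (so a half turn about z gives the same grasp; the last joint's range is limited). The gripper opens to 95 mm and grips with 3 to 60 N. Pads are 20 mm wide; open, the fingers measure 119 mm over their backs; the gripper's body (75 mm by 180 mm) begins 59 mm behind the grasp point.
Start: joints at [-1.326, 0.124, 1.65, -0, 1.367, -0.083], TCP at [0.209, -0.615, 0.292] pointing down, gripper open.
Joint ranges: [-2.61, 2.61], [-1.02, 2.33], [0.03, 2.71], [-1.35, 4.49], [0.32, 2.68], [-2.91, 2.91]. Speed limits (rad/s): [2.57, 2.57, 3.14, 3.14, 3.14, 3.14].

## Interface

Orientations are given as a rotation vector (axis times angle).
In Python, from bench import status, grab_frame, order, nets, arm gives the robot as it stands.
- The arm moves only by the shell command python3 -m jog 'ROWS' [FORCE]. ROWS is JSON, a list of rows, each a list of 5 numbers: the opening, from 0 (shut) to 1 (fully open), then the shift along the tool's x, y, z in cm, then the turn about the tool's z in rad. In form: [[grip, x, y, z, turn], ...]. A call has 1 to 12 rows; each row is the pose to reach, as a shift and turn from the pose commanded when the call began, along the tool's axes at that moment; what a row does not reach only later rows make up. A row lasts 1/12 s, in which the tool goes at most 41.7 mm and 7.16 degrees, less where a joint would pass 70% of its speed; a pose out of reach is approached as far as the arm can. A call with a gripper value outside its range is refused whole. The fingers move at their own pace and stop on an object; FORCE is the grip in N (left out, the last holds). Time passes only in rows, so rows that repeat a pose let the fingers close. It gives the time, the measured TCP pose, the force and the opening at its end, in the units of the state.
- status.read_state(): the state, without advancing time (a new reading comes with each control period).
- grab_frame(name): name is "scene" or "top" or "wrist"; returns a dict with "img" (384x512x3 uint8, blue, green, red), "z_map" (384x512 float32, m along the optical axis (not along the pixel's ray), 0 where there is no reading), "intrinsics" (3x3 intrinsics, pixels), "rvec" (rotation vector, rad) and "tvec" (3), from world to camera coordinates, as OpenCV has them; the wrist camera has in their place "mount" (4x4, takes a point from camera to tool coordinates, whose origin is the TCP and whose axes are the flange's). Camera axes: x right, y down, z forward; pixel columns grow to the right and rows downward; lengths in m; the calibration is good to about 2 mm. A picture is of the moment at which its call begins: read the wrist's pose just before it.
- order.close_job(): hands the job in, once; it reports no verdict.
Trained networks look in the newest picture that a camera, given by its name, has taken for a name from the list of things; names that differ only in an ending like _2 or _b are one class to them, and where a whole thing is asked for, a point or a joint stands for the part that bears it (a point fixed in the world has none). Each returns a list of dicts, best first, with "p" (0 to 1); they miss things now and then, are a little off and sometimes report something else, mostly with a low value. They report only what shows in the picture. A call takes as long as a camera call. They do not tell look-alikes from the thing itself.
- nets.spot_in(camera, thing): "point" ([column, row] in pixels, amid what is visible of it).
- nets.regions_of(camera, thing): "pixels" (384x512 bool, what is visible of it) and "point" ([column, row] in pixels, amid what is visible of it).
- nets.mark_of(camera, thing): "point" ([column, row] in pixels: a listed point, or the origin of a listed thing).
The state is a dict: "time_s": time; "q": joint angles; "qd": joint speeds; "joint_efforts": joint torques, N m; "eef_pos": TCP position; "orientation": TCP orientation; "wrist_force": force on the tool from outside, world axes, zero at the start; "moment": the same for the moment, N m; "grip_width": opening from 0.0 (shut) to 1.0 (fully open).
Only numpy, scipy, OpenCV 4.12 (cv2) and the standard library are available. Lean on these libraries where they do the work, as an engineer would, in place of code of your own. Each camera call takes 0.05 s, during which the arm holds its last target.

## Task

Two piles were left on the lab bench: a small amber vial on a carton of cover glasses on a timer, and an oil bottle on a roll of tape. Take both piles apart and set each thing upright, flat on the floor of its own grey holder: the vial in the small round well, the oil bottle in the deep round cup, the carton in the rectangular rimmed tray, the roll of tape in the wide flat saucer, and the timer in the dock, its long side running from lip to lip. Let nothing tip over on the way, and leave everything released and at rest.

Things in the scene. Friction and masses are not known exactly. Their poses are not given: they have to be found in the camera images.
- amber_vial: small amber glass vial with white cap, 32 mm high: body 23 mm across up to 22 mm, cap 20 mm across above. Starts on top of the carton, up to 7 mm off its centre along each of the carton's axes. Loose; origin: centre of its underside; z up through it.
- carton: small carton of cover glasses (blue), 46 mm along its x, 50 mm along its y, 58 mm high. Starts on top of the timer, nearly in line with it. Loose; origin: centre of its underside; z up through it.
- timer: flat white timer with rounded corners, 56 mm along its x, 70 mm along its y, 18.5 mm high (its buttons 1.5 mm more). Starts on the bench under the carton; grasp it across the 56 mm. Loose; origin: centre of its underside; z up through it.
- oil_bottle: small brown oil bottle with a black dropper cap, 76 mm high: round body 31 mm across up to 47 mm, then a neck and cap 20 mm across or less. Starts on top of the roll of tape. Loose; origin: centre of its underside; z up through it.
- tape_roll: beige roll of paper tape lying flat, a ring 54 mm across and 18 mm high. Starts on the bench under the oil bottle. Loose; origin: centre of its underside; z up through it.
- vial_well: place of the vial: the small, low round grey well, 39 mm across inside, 49 mm outside; its floor lies 3 mm and its rim 8 mm above the bench. Fixed to the bench; origin: centre of its underside, on the bench; z up.
- bottle_cup: place of the oil bottle: the deepest round grey cup, 50 mm across inside, 58 mm outside; its floor lies 3 mm and its rim 18 mm above the bench. Fixed to the bench; origin: centre of its underside, on the bench; z up.
- carton_tray: place of the carton: rectangular grey tray with a low rim all round, inside 64 mm along its x and 68 mm along its y, outside 72 x 76 mm; its floor lies 3 mm and its rim 8 mm above the bench. The carton stands in it with its sides parallel to the rim. Fixed to the bench; origin: centre of its underside, on the bench; z up.
- timer_dock: place of the timer: rectangular grey plate 62 mm along its x and 96 mm along its y, 3 mm thick, open at the long sides, with an upright lip 12 mm above the bench at each y end, 86 mm clear between the lips. The timer lies on the plate with its 70 mm along the dock's y, either way round. Fixed to the bench; origin: centre of its underside, on the bench; z up.
- tape_saucer: place of the roll of tape: the widest round grey saucer, 72 mm across inside, 80 mm outside; its floor lies 3 mm and its rim 6 mm above the bench. Fixed to the bench; origin: centre of its underside, on the bench; z up.
There are look-alikes about, which are no part of the job. What is shaped like the timer but red is not meant.

How it is judged:
By the outcome, as a careful person would: the job done as asked, in the order asked, and still so for the second after the job is handed in, with the robot touching nothing.
It also fails if it takes over 136 s, if anything falls off the work surface, if the arm or the gripper's body presses on something with over 40 N, if the wrist force passes 120 N, or if a joint passes its speed limit or range.

## Working session

There is one attempt and no reset: what is moved stays moved. The work goes in short steps, Python scripts to look and compute and a shell command to move; the robot and the scene stay as the last step left them, time stands still between calls to the robot, and variables do not carry over. Pictures are saved under pics/ and viewed, and the job is handed in when it is done.

```bash
ls; mkdir -p pics; python3 - <<'E'
from bench import status, grab_frame
import cv2
print(status.read_state())
for n in ["scene","top","wrist"]:
    f=grab_frame(n); cv2.imwrite(f"pics/{n}0.png",f["img"]); print(n,f["intrinsics"].tolist(),f.get("rvec"),f.get("tvec"),f.get("mount"))
E
```

```text
pics
{'time_s': 0.0, 'q': array([-1.32564287e+00,  1.24479377e-01,  1.65167308e+00, -7.03082472e-06,
        1.36750698e+00, -8.25765048e-02]), 'qd': array([ 1.78524435e-04, -1.45472139e-03, -1.49603211e-03, -8.53581142e-05,
       -4.56043309e-04,  1.59871373e-04]), 'joint_efforts': array([ 8.51426303e-04, -4.17606211e+01, -3.59931600e+01,  7.75156100e-02,
        4.92516963e-02, -1.69262917e-04]), 'eef_pos': array([ 0.20909839, -0.61493469,  0.29100409]), 'orientation': array([-3.09747616e+00, -5.12162502e-01,  2.74210416e-04]), 'wrist_force': array([ 0.33962702, -0.70789013,  0.59347607]), 'moment': array([-0.01248373, -0.00966252,  0.01231366]), 'grip_width': 1.0052982582281398}
scene [[348.4736031435629, 0.0, 256.25920115149177], [0.0, 348.4736031435629, 192.48256261983002], [0.0, 0.0, 1.0]] [ 2.38582583 -0.68237985  0.26013023] [-0.53972172  0.21214014  0.79765409] None
top [[374.87890370696095, 0.0, 261.0965081606291], [0.0, 374.87890370696095, 193.60393015755872], [0.0, 0.0, 1.0]] [ 2.18050069 -2.15714347  0.17174668] [-0.10209948  0.60750707  0.92558787] None
wrist [[335.4801740935826, 0.0, 256.43381902653584], [0.0, 335.4801740935826, 189.36331337452702], [0.0, 0.0, 1.0]] None None [[ 5.08641004e-04 -9.68471036e-01 -2.49125659e-01  6.98983248e-02]
 [ 9.99999859e-01  4.54368971e-04  2.75353991e-04 -2.20198582e-04]
 [-1.53477396e-04 -2.49125764e-01  9.68471130e-01 -9.30955645e-02]
 [ 0.00000000e+00  0.00000000e+00  0.00000000e+00  1.00000000e+00]]
```

View pics/scene0.png

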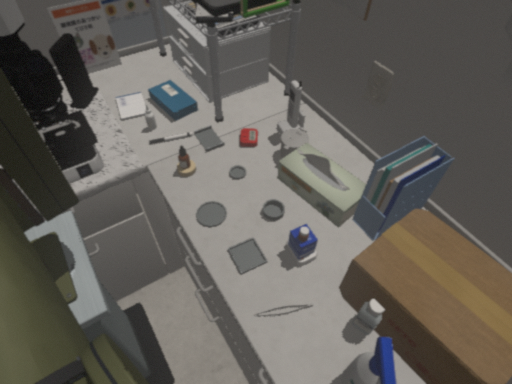

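View pics/top0.png

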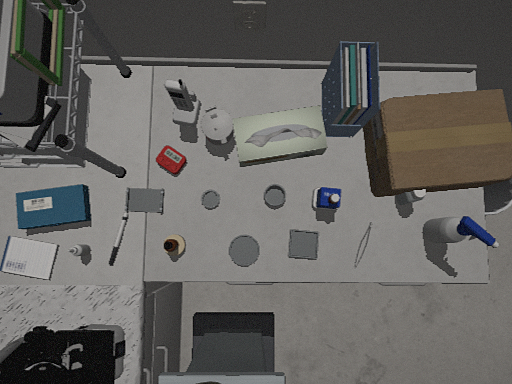

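View pics/wrist0.png

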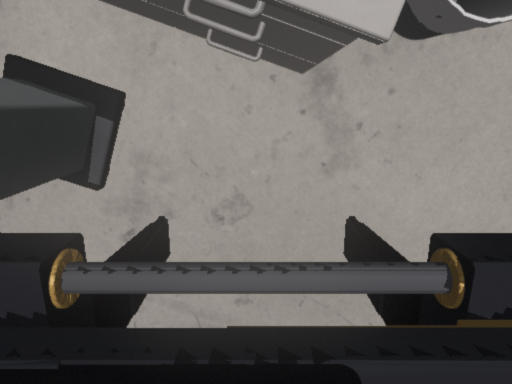

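```bash
cat > h.py <<'E'
import numpy as np, cv2
from scipy.spatial.transform import Rotation as R
from bench import status, grab_frame, nets
def T_tool(s):
    T=np.eye(4);T[:3,:3]=R.from_rotvec(s["orientation"]).as_matrix();T[:3,3]=s["eef_pos"];return T
def cloud(name,f=None,s=None):
    if s is None: s=status.read_state()
    if f is None: f=grab_frame(name)
    K=f["intrinsics"];z=f["z_map"];v,u=np.mgrid[0:384,0:512]
    P=np.stack([(u-K[0,2])/K[0,0]*z,(v-K[1,2])/K[1,1]*z,z],-1)
    if name=="wrist": T=T_tool(s)@f["mount"]; W=P@T[:3,:3].T+T[:3,3]
    else:
        M=R.from_rotvec(np.ravel(f["rvec"])).as_matrix(); W=(P-np.ravel(f["tvec"]))@M
    W[z<=0]=np.nan
    return f,W
def rect(pts):
    return cv2.minAreaRect((pts*1000).astype(np.float32))
E
python3 - <<'E'
from h import *
f,W=cloud("top")
im=cv2.resize(f["img"][130:290,110:360],None,fx=3.2,fy=3.2,interpolation=cv2.INTER_CUBIC)
cv2.imwrite("pics/topz.png",im)
for n in "amber_vial carton timer oil_bottle tape_roll vial_well bottle_cup carton_tray timer_dock tape_saucer".split():
    r=nets.regions_of("top",n)
    for d in r[:3]:
        w=W[d["pixels"]];w=w[np.isfinite(w[:,0])]
        if len(w)<4: continue
        rr=rect(w[:,:2])
        print(n,round(d["p"],2),np.round(d["point"]),d["pixels"].sum(),"med",np.round(np.median(w,0),4),"rect",np.round(rr[0]),np.round(rr[1]),round(rr[2],1),"z",np.round(np.percentile(w[:,2],[2,98]),4))
E
```

```text
amber_vial 0.64 [335. 197.] 78 med [ 0.5912 -0.2689  0.1083] rect [ 592. -270.] [20. 19.] 66.3 z [0.085  0.1119]
carton 0.87 [330. 196.] 432 med [ 0.6    -0.2601  0.0766] rect [ 606. -277.] [68. 62.] 84.8 z [0.001 0.093]
carton 0.49 [170. 245.] 89 med [0.4758 0.1241 0.0746] rect [476. 124.] [20. 19.] 0.4 z [0.0521 0.0941]
timer 0.8 [172. 158.] 533 med [0.7005 0.1434 0.0191] rect [704. 146.] [75. 58.] 54.8 z [0.0086 0.0229]
timer 0.41 [312. 196.] 86 med [ 0.6003 -0.2384  0.0188] rect [ 602. -239.] [12. 53.] 85.5 z [0.0052 0.0233]
oil_bottle 0.47 [173. 245.] 173 med [0.4757 0.1247 0.0579] rect [473. 137.] [31. 45.] 23.0 z [0.0007 0.0935]
tape_roll 0.77 [179. 242.] 215 med [0.4805 0.1164 0.0179] rect [477. 124.] [54. 49.] 8.1 z [0.0041 0.0217]
vial_well 0.77 [208. 201.] 274 med [0.5994 0.0387 0.005 ] rect [598.  39.] [46. 49.] 0.1 z [0.0006 0.0108]
bottle_cup 0.81 [275. 194.] 396 med [ 0.6102 -0.1338  0.0049] rect [ 609. -134.] [57. 58.] 64.2 z [0.0005 0.021 ]
bottle_cup 0.47 [145. 200.] 886 med [0.5928 0.2121 0.0038] rect [593. 210.] [97. 65.] 88.4 z [0.0001 0.0138]
carton_tray 0.84 [305. 246.] 776 med [ 0.481  -0.2105  0.0041] rect [ 482. -209.] [76. 73.] 85.5 z [0.0002 0.0104]
timer_dock 0.59 [146. 200.] 856 med [0.5927 0.2127 0.0038] rect [594. 212.] [102.  61.] 88.3 z [0.0002 0.0138]
tape_saucer 0.7 [242. 247.] 720 med [ 0.466  -0.0535  0.0039] rect [466. -54.] [76. 77.] 45.8 z [0.0002 0.0085]
tape_saucer 0.31 [172. 245.] 157 med [0.4758 0.125  0.0594] rect [475. 134.] [30. 38.] 1.8 z [0.0204 0.0936]
```

View pics/topz.png

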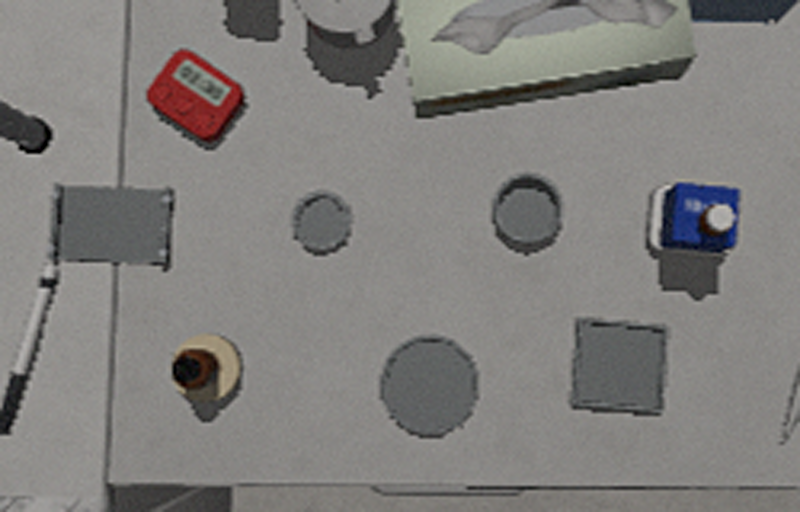

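```bash
cat >> h.py <<'E'
def yaw_of(s):
    M=R.from_rotvec(s["orientation"]).as_matrix(); return np.arctan2(M[1,0],M[0,0])
def go(x,y,z,yaw_deg=None):
    """print shift in tool axes (cm) and turn (rad) to bring TCP to world xyz, yaw of tool x"""
    s=status.read_state();M=R.from_rotvec(s["orientation"]).as_matrix()
    d=M.T@(np.array([x,y,z])-s["eef_pos"])*100
    t=0
    if yaw_deg is not None:
        t=-(np.radians(yaw_deg)-yaw_of(s)); t=(t+np.pi)%(2*np.pi)-np.pi
    q6=s["q"][5]
    print("t",round(s["time_s"],2),"at",np.round(s["eef_pos"],4),"yaw",round(np.degrees(yaw_of(s)),2),"tilt",round(np.degrees(np.arccos(-M[2,2])),2),"grip",round(s["grip_width"],3))
    print("SHIFT",np.round(d,2),"TURN",round(t,3),"q6",round(q6,2), "rows~",int(np.ceil(max(np.linalg.norm(d)/4.17,abs(t)/0.125))))
E
python3 - <<'E'
from h import *
f,W=cloud("top")
# max-height grid 4cm
ys=np.arange(0.36,-0.44,-0.04);xs=np.arange(0.9,0.34,-0.04)
print("y  ",[round(a,2) for a in ys])
for x in xs:
    row=[]
    for y in ys:
        m=(abs(W[...,0]-x)<.02)&(abs(W[...,1]-y)<.02)
        row.append(f"{np.nanmax(W[...,2][m])*100:5.1f}" if m.any() else "  nan")
    print(round(x,2)," ".join(row))
go(0.50,-0.22,0.33,90)
E
```

```text
y   [np.float64(0.36), np.float64(0.32), np.float64(0.28), np.float64(0.24), np.float64(0.2), np.float64(0.16), np.float64(0.12), np.float64(0.08), np.float64(0.04), np.float64(0.0), np.float64(-0.04), np.float64(-0.08), np.float64(-0.12), np.float64(-0.16), np.float64(-0.2), np.float64(-0.24), np.float64(-0.28), np.float64(-0.32), np.float64(-0.36), np.float64(-0.4)]
0.9  15.9  39.3  32.0   0.7   0.5   0.5   0.3   0.7   0.6   0.7   0.8   0.6   0.7   0.7   0.6   0.7  23.4  23.2  22.7   nan
0.86  15.5  44.7  44.2   0.6   0.7   0.5  18.1  19.8   0.5   0.6   0.6   0.5   0.7   0.6   0.6   0.5  23.5  23.3  22.8   nan
0.82  20.8  44.6  44.3   0.6   0.5   2.8  18.2  19.8   7.5   7.4   7.6   7.8   7.7   7.9   7.8   7.8  23.3  23.1  22.6  16.3
0.78  20.6  43.9  44.2   0.6   0.5   0.6   2.8   6.5   7.4   7.3   7.8   7.8   7.9  10.5  10.1  10.5  23.2  23.3  22.7  16.4
0.74  19.6  42.8  31.9   0.4   0.5   2.2   2.3   0.5   7.3   7.1  12.5  12.9  15.0  14.8  13.9  12.4   7.2   0.6  16.2  16.9
0.7  39.8  42.8  31.3   0.6   2.2   2.5   2.5   0.5   0.6   0.6   7.9  13.7  14.0   7.9   7.8   7.5   0.6
[... 567 characters left out ...]
0.5   0.5   0.8   1.0   1.1   0.5   1.1   1.3   1.4   0.6   0.6   1.2   1.5
0.46   9.5   0.5   1.6   0.5   0.5   5.6   9.5   1.2   0.6   1.0   0.8   1.0   0.5   1.3   1.1   1.3   0.5   0.6   1.3   0.5
0.42   0.5   0.5   1.4   0.6   0.6   0.6   0.6   0.7   0.5   0.5   1.0   0.9   0.4   0.7   0.5   0.6   0.6   0.7   0.7   0.5
0.38   1.0   1.0   0.7   1.1   0.8   0.5   0.5   0.5   0.5   0.4   0.5   0.4   0.4   0.5   0.5   0.5   0.5   0.5   0.6   0.5
0.34   1.0   1.1   0.9   1.2   0.8   nan   nan   nan   nan   nan   nan   nan   nan   nan   nan   nan   nan   nan   nan   nan
t 0.75 at [ 0.2092 -0.6154  0.2923] yaw 18.78 tilt 0.0 grip 1.001
SHIFT [ 40.26 -28.07  -3.77] TURN -1.243 q6 -0.08 rows~ 12
```

```bash
python3 - <<'E'
from h import *
for n in ["top","scene"]:
    f,W=cloud(n)
    for lo,hi in [(0.02,.08),(.08,.16),(.16,.3),(.3,.5)]:
        m=(W[...,0]>.5)&(W[...,0]<.74)&(W[...,1]>.2)&(W[...,1]<.36)&(W[...,2]>lo)&(W[...,2]<hi)
        w=W[m]
        if len(w): print(n,lo,hi,len(w),np.round(np.percentile(w,[0,5,50,95,100],axis=0),3).tolist())
E
python3 -m jog '[[1,40.3,-28.1,-3.8,-1.243],[1,40.3,-28.1,-3.8,-1.243],[1,40.3,-28.1,-3.8,-1.243],[1,40.3,-28.1,-3.8,-1.243],[1,40.3,-28.1,-3.8,-1.243],[1,40.3,-28.1,-3.8,-1.243],[1,40.3,-28.1,-3.8,-1.243],[1,40.3,-28.1,-3.8,-1.243],[1,40.3,-28.1,-3.8,-1.243],[1,40.3,-28.1,-3.8,-1.243],[1,40.3,-28.1,-3.8,-1.243],[1,40.3,-28.1,-3.8,-1.243]]'
python3 -c "
from h import *
go(0.50,-0.22,0.33,90)"
```

```text
top 0.02 0.08 247 [[0.537, 0.266, 0.02], [0.541, 0.267, 0.022], [0.59, 0.352, 0.036], [0.67, 0.359, 0.074], [0.677, 0.36, 0.08]]
top 0.08 0.16 148 [[0.653, 0.265, 0.08], [0.654, 0.266, 0.086], [0.66, 0.269, 0.122], [0.673, 0.279, 0.157], [0.676, 0.286, 0.16]]
top 0.16 0.3 657 [[0.649, 0.26, 0.16], [0.651, 0.263, 0.176], [0.665, 0.272, 0.276], [0.727, 0.32, 0.299], [0.74, 0.344, 0.3]]
top 0.3 0.5 2950 [[0.647, 0.266, 0.3], [0.659, 0.276, 0.304], [0.701, 0.319, 0.334], [0.736, 0.351, 0.422], [0.74, 0.36, 0.429]]
scene 0.02 0.08 216 [[0.536, 0.265, 0.02], [0.541, 0.266, 0.023], [0.654, 0.282, 0.037], [0.671, 0.359, 0.075], [0.676, 0.36, 0.08]]
scene 0.08 0.16 172 [[0.652, 0.264, 0.08], [0.654, 0.266, 0.085], [0.661, 0.269, 0.122], [0.673, 0.279, 0.155], [0.676, 0.287, 0.159]]
scene 0.16 0.3 581 [[0.649, 0.259, 0.16], [0.652, 0.263, 0.171], [0.664, 0.271, 0.269], [0.719, 0.329, 0.297], [0.74, 0.358, 0.3]]
scene 0.3 0.5 826 [[0.648, 0.264, 0.3], [0.656, 0.27, 0.303], [0.696, 0.316, 0.321], [0.735, 0.351, 0.354], [0.74, 0.36, 0.36]]
time_s: 1.85
eef_pos: [0.5015, -0.2172, 0.3309]
orientation: [2.219, 2.222, 0.001]
wrist_force: [0.6, -0.3, -0.3]
grip_width: 1.004
t 1.85 at [ 0.5015 -0.2172  0.3309] yaw 90.07 tilt 0.07 grip 1.004
SHIFT [-0.28 -0.15  0.09] TURN 0.001 q6 -0.51 rows~ 1
```

```bash
cat > look.py <<'E'
import sys
from h import *
s=status.read_state()
f,W=cloud("wrist",s=s)
np.save("pics/W.npy",W)
cv2.imwrite(sys.argv[1],f["img"])
for n in sys.argv[2:]:
    for d in nets.regions_of("wrist",n)[:2]:
        w=W[d["pixels"]];w=w[np.isfinite(w[:,0])]
        if len(w)<4: continue
        rr=rect(w[:,:2])
        print(n,round(d["p"],2),np.round(d["point"]),d["pixels"].sum(),"med",np.round(np.median(w,0),4),"rect",np.round(rr[0],1),np.round(rr[1],1),round(rr[2],1),"z",np.round(np.percentile(w[:,2],[2,98]),4))
E
python3 look.py pics/w1.png amber_vial carton timer bottle_cup carton_tray
```

```text
amber_vial 0.56 [337. 224.] 387 med [ 0.5856 -0.2654  0.0977] rect [ 587. -263.] [ 21.2 134.2] 25.0 z [0.078  0.1104]
carton 0.89 [336. 201.] 2015 med [ 0.5884 -0.2522  0.0765] rect [ 589.1 -253.9] [ 70.7 122.5] 42.8 z [0.0207 0.0791]
bottle_cup 0.63 [346.  87.] 2210 med [ 0.6107 -0.13    0.0045] rect [ 608.6 -129.8] [61.8 58. ] 81.9 z [0.002  0.0198]
carton_tray 0.63 [239. 151.] 3431 med [ 0.4799 -0.2069  0.0039] rect [ 479.5 -207.6] [76.1 72.6] 85.8 z [0.0021 0.0095]
```

View pics/w1.png

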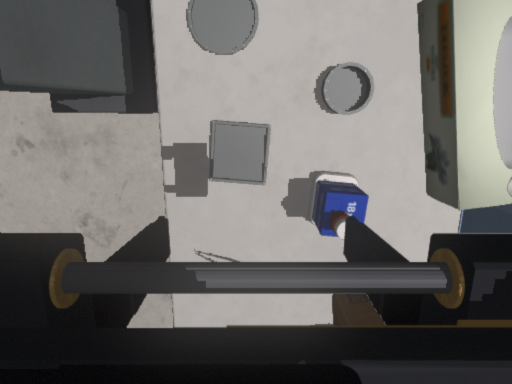

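```bash
python3 -m jog '[[1,-9.5,7.5,1.5,0],[1,-9.5,7.5,1.5,0],[1,-9.5,7.5,1.5,0],[1,-9.5,7.5,1.5,0],[1,-9.5,7.5,1.5,0]]'
python3 look.py pics/w2.png amber_vial carton timer bottle_cup carton_tray
```

```text
time_s: 2.57
eef_pos: [0.5745, -0.3174, 0.3125]
orientation: [-2.223, -2.214, 0.002]
wrist_force: [-0.7, 0.8, -0.2]
grip_width: 1.0
amber_vial 0.92 [277. 131.] 512 med [ 0.5911 -0.269   0.1089] rect [ 591.6 -269.5] [21.5 21.4] 53.6 z [0.0933 0.1105]
carton 0.98 [285. 119.] 2103 med [ 0.6008 -0.26    0.0773] rect [ 602.6 -267.3] [56.9 58.6] 84.2 z [0.0189 0.0794]
timer 0.86 [279.  94.] 331 med [ 0.5978 -0.2372  0.0188] rect [ 597.  -266.6] [71.  48.8] 81.5 z [0.0159 0.0207]
bottle_cup 0.63 [288.   9.] 836 med [ 0.6084 -0.1478  0.005 ] rect [ 607.2 -149.5] [22.  54.1] 89.5 z [0.0019 0.0198]
carton_tray 0.87 [174.  64.] 4694 med [ 0.4797 -0.2065  0.0039] rect [ 479.4 -207.6] [79. 75.] 84.9 z [0.0019 0.0094]
```

View pics/w2.png

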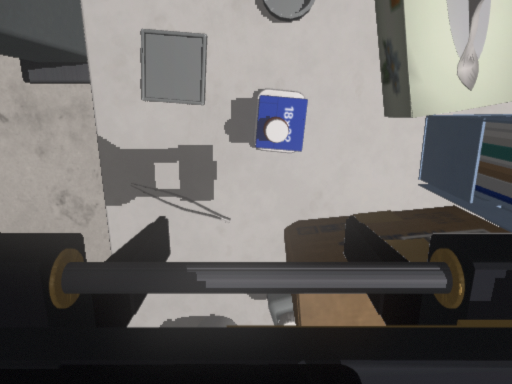

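```bash
cat >> h.py <<'E'
def slab(W,box,zlo,zhi):
    x0,x1,y0,y1=box
    m=(W[...,0]>x0)&(W[...,0]<x1)&(W[...,1]>y0)&(W[...,1]<y1)&(W[...,2]>zlo)&(W[...,2]<zhi)
    w=W[m]; 
    if len(w)<4: print("few",len(w));return
    # trim stray pixels
    mk=m.astype(np.uint8)
    n,l,st,_=cv2.connectedComponentsWithStats(mk,connectivity=8)
    k=1+np.argmax(st[1:,4]); w=W[l==k]
    rr=rect(w[:,:2]); print("slab",len(w),"rect c",np.round(rr[0],1),"size",np.round(rr[1],1),"ang",round(rr[2],1),"zmed",round(np.median(w[:,2]),4),"bbox",np.round(np.percentile(w[:,:2],[0.5,99.5],axis=0)*1000,1).tolist(),"circ",[np.round(a,1) for a in cv2.minEnclosingCircle((w[:,:2]*1000).astype(np.float32))])
E
python3 - <<'E'
from h import *
W=np.load("pics/W.npy"); b=(.54,.66,-.32,-.20)
slab(W,b,.105,.113); slab(W,b,.072,.082); slab(W,b,.014,.022)
slab(W,(.42,.54,-.26,-.15),.0065,.012)
slab(W,(.42,.54,-.26,-.15),.0025,.012)
f,W=cloud("top")
slab(W,b,.105,.116); slab(W,b,.072,.084); slab(W,b,.014,.024);slab(W,(.42,.54,-.26,-.15),.0065,.012)
go(.5915,-.2695,.25,90)
E
```

```text
slab 422 rect c [ 591.5 -270.6] size [19.4 19.7] ang 16.3 zmed 0.1091 bbox [[582.4, -280.3], [601.0, -261.2]] circ [array([ 591.6, -270.6]), np.float64(10.2)]
slab 1987 rect c [ 597.5 -266.1] size [50.3 46. ] ang 85.0 zmed 0.0773 bbox [[573.5, -291.7], [621.2, -240.5]] circ [array([ 597.2, -266.3]), np.float64(33.2)]
slab 437 rect c [ 586.1 -253.5] size [78.5 39.8] ang 44.4 zmed 0.0187 bbox [[569.7, -293.5], [626.6, -231.7]] circ [array([ 598.8, -266.6]), np.float64(39.3)]
slab 955 rect c [ 480.2 -207.8] size [76.1 72.3] ang 85.5 zmed 0.0083 bbox [[442.4, -247.6], [518.5, -168.2]] circ [array([ 480.5, -207.9]), np.float64(51.0)]
slab 4290 rect c [ 480.8 -207.7] size [78.1 73.2] ang 84.3 zmed 0.004 bbox [[443.4, -246.5], [517.7, -169.2]] circ [array([ 480.6, -208. ]), np.float64(51.1)]
slab 56 rect c [ 593.1 -271.9] size [18.6 17.3] ang 43.6 zmed 0.1094 bbox [[584.0, -280.9], [601.2, -262.4]] circ [array([ 592.6, -271.5]), np.float64(9.9)]
slab 294 rect c [ 598.7 -267.6] size [50.9 46.5] ang 85.9 zmed 0.0773 bbox [[575.0, -293.1], [622.8, -241.3]] circ [array([ 599.4, -267.5]), np.float64(32.8)]
slab 108 rect c [ 589.1 -255.4] size [76.3 43.2] ang 42.1 zmed 0.0188 bbox [[570.6, -295.6], [628.3, -233.0]] circ [array([ 599.7, -267.1]), np.float64(38.2)]
slab 55 rect c [ 484.2 -178.2] size [18.9 71.5] ang 77.9 zmed 0.0084 bbox [[449.2, -194.2], [519.6, -170.7]] circ [array([ 483.8, -181.2]), np.float64(36.1)]
t 2.92 at [ 0.5749 -0.3141  0.3165] yaw 90.02 tilt 0.1 grip 1.001
SHIFT [4.47 1.65 6.65] TURN 0.0 q6 -0.58 rows~ 2
```

```bash
python3 -m jog '[[1,4.3,1.7,4,0],[0.6,4.3,1.7,8,0],[0.6,4.3,1.7,11,0],[0.6,4.3,1.7,13.5,0],[0.6,4.3,1.7,15.2,0],[0.6,4.3,1.7,15.2,0],[0.6,4.3,1.7,15.2,0],[0.6,4.3,1.7,15.2,0]]' 10
python3 look.py pics/w3.png
python3 -c "
from h import *
go(.592,-.271,.1645,90)
f,W=cloud('scene')
cv2.imwrite('pics/s3.png',cv2.resize(f['img'][190:310,220:380],None,fx=4,fy=4))"
```

```text
time_s: 3.58
eef_pos: [0.5932, -0.2719, 0.1657]
orientation: [2.219, 2.219, 0.001]
wrist_force: [-0.8, -0.1, 0.4]
grip_width: 0.609
t 3.63 at [ 0.5935 -0.2722  0.1662] yaw 90.0 tilt 0.26 grip 0.607
SHIFT [ 0.12 -0.15  0.17] TURN 0.0 q6 -0.51 rows~ 1
```

View pics/s3.png

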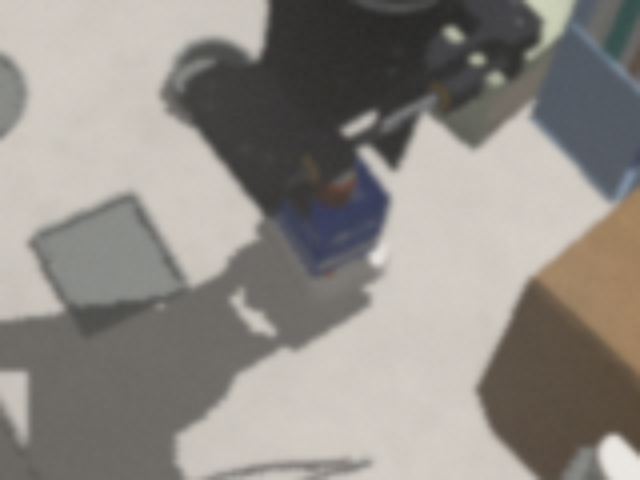

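View pics/w3.png

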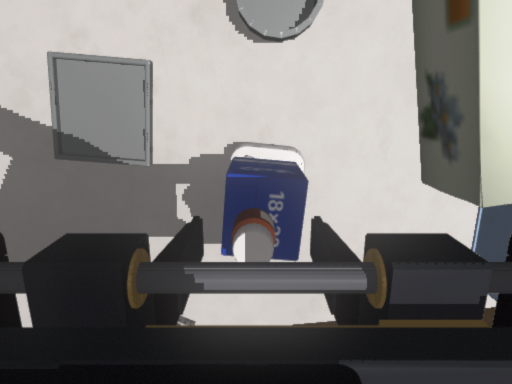

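```bash
python3 -m jog '[[0,0,0,0,0],[0,0,0,0,0],[0,0,0,0,0],[0,0,0,0,0],[0,0,0,0,0],[0,0,0,0,0],[0,0,0,0,0],[0,0,0,0,0]]' 10
python3 -c "
from h import *
go(.598,.039,.25,90)"
```

```text
time_s: 4.35
eef_pos: [0.5923, -0.2716, 0.1632]
orientation: [-2.221, -2.221, 0.0]
wrist_force: [0.7, 0.5, 1.0]
grip_width: 0.235
t 4.35 at [ 0.5923 -0.2716  0.1632] yaw 90.0 tilt 0.01 grip 0.235
SHIFT [31.06  0.57 -8.68] TURN -0.0 q6 -0.51 rows~ 8
```

```bash
python3 -m jog '[[0,0,0,-3,0],[0,0,0,-6,0],[0,4,0,-8.5,0],[0,8,0.2,-9,0],[0,12,0.4,-9,0],[0,16,0.5,-9,0],[0,20,0.5,-9,0],[0,23,0.5,-9,0],[0,24,0.5,-9,0],[0,24,0.5,-9,0],[0,24,0.5,-9,0],[0,24,0.5,-9,0]]'
python3 look.py pics/w4.png vial_well bottle_cup
python3 - <<'E'
from h import *
W=np.load("pics/W.npy"); b=(.55,.65,-.01,.09)
slab(W,b,.006,.012); slab(W,b,.002,.012)
slab(W,(.56,.66,-.19,-.08),.012,.022)
go(.598,.039,.25,90)
E
```

```text
time_s: 5.35
eef_pos: [0.5974, -0.0329, 0.2532]
orientation: [2.222, 2.22, -0.001]
wrist_force: [-0.7, -1.3, 0.0]
grip_width: 0.239
vial_well 0.74 [255.  99.] 2085 med [0.5972 0.0398 0.0043] rect [597.5  39.7] [49.1 48.5] 35.1 z [0.0022 0.0099]
slab 788 rect c [597.2  39.8] size [48.1 48.8] ang 89.3 zmed 0.0086 bbox [[572.8, 15.9], [621.5, 63.8]] circ [array([597.2,  39.9]), np.float64(24.9)]
slab 2081 rect c [596.7  39.8] size [49.9 48.5] ang 3.9 zmed 0.0043 bbox [[573.7, 15.9], [620.7, 63.7]] circ [array([597.5,  39.9]), np.float64(26.2)]
few 0
t 5.5 at [ 0.5974 -0.0331  0.2531] yaw 89.88 tilt 0.02 grip 0.239
SHIFT [7.21 0.05 0.31] TURN -0.002 q6 -0.14 rows~ 2
```

View pics/w4.png

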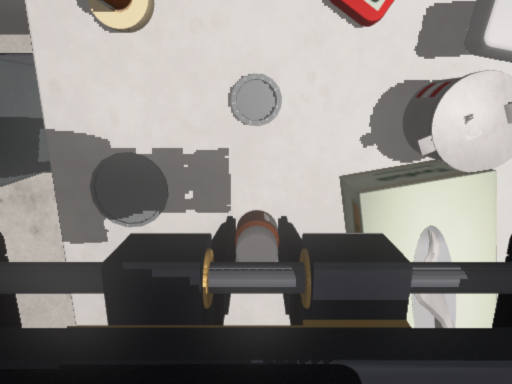

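```bash
python3 -m jog '[[0,4,0,0,0],[0,7.3,0,3,0],[0,7.3,0,6,0],[0,7.3,0,9,0],[0,7.3,0,12,0],[0,7.3,0,14,0],[0,7.3,0,15.2,0],[0,7.3,0,15.8,0],[0,7.3,0,16.2,0],[0,7.3,0,16.2,0],[0,7.3,0,16.2,0],[0,7.3,0,16.2,0]]'
python3 -c "
from h import *
go(.5972,.0398,.0897,90)
f,W=cloud('scene')
cv2.imwrite('pics/s4.png',cv2.resize(f['img'][120:240,170:330],None,fx=4,fy=4))"
```

```text
time_s: 6.5
eef_pos: [0.5984, 0.0413, 0.093]
orientation: [2.22, 2.22, 0.003]
wrist_force: [-1.5, 0.5, -0.3]
grip_width: 0.236
t 6.5 at [0.5984 0.0413 0.093 ] yaw 89.99 tilt 0.17 grip 0.236
SHIFT [-0.15 -0.13  0.33] TURN -0.0 q6 -0.02 rows~ 1
```

View pics/s4.png

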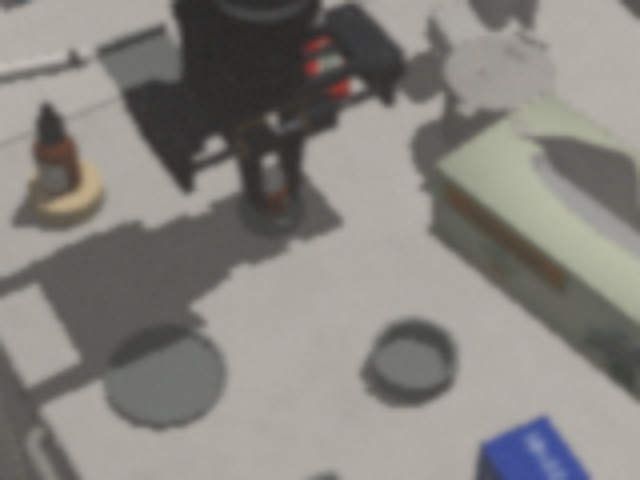

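```bash
python3 -m jog '[[0,-0.1,-0.1,0.15,0],[0,-0.1,-0.1,0.25,0],[0,-0.1,-0.1,0.25,0],[0,-0.1,-0.1,0.25,0]]'
python3 -c "
from h import *
go(.5972,.0398,.0897,90)"
```

```text
time_s: 6.88
eef_pos: [0.5968, 0.0403, 0.0896]
orientation: [2.221, 2.221, 0.001]
wrist_force: [-1.0, -0.8, 4.5]
grip_width: 0.238
t 6.88 at [0.5968 0.0403 0.0896] yaw 90.01 tilt 0.06 grip 0.238
SHIFT [-0.05  0.04 -0.01] TURN 0.0 q6 -0.02 rows~ 1
```

```bash
python3 -m jog '[[0.5,0,0,0,0],[0.5,0,0,0,0],[0.5,0,0,0,0],[0.5,0,0,-1,0],[0.5,0,0,-4,0],[0.6,0,-1,-8,0],[0.7,0.5,-4,-12,0],[0.7,0.7,-8,-16,0],[0.7,0.8,-12,-19,0],[0.7,0.8,-12,-19,0],[0.7,0.8,-12,-19,0],[0.7,0.8,-12,-19,0]]'
python3 look.py pics/w5.png vial_well amber_vial oil_bottle tape_roll
python3 - <<'E'
from h import *
W=np.load("pics/W.npy"); b=(.43,.53,.07,.18)
slab(W,b,.088,.1); slab(W,b,.05,.068);slab(W,b,.014,.022);
f,W=cloud("top")
slab(W,b,.088,.1); slab(W,b,.05,.068);slab(W,b,.014,.024);
go(.476,.124,.28,90)
E
```

```text
time_s: 7.88
eef_pos: [0.4763, 0.0485, 0.2812]
orientation: [2.219, 2.219, 0.006]
wrist_force: [0.2, 0.3, -0.2]
grip_width: 0.7
vial_well 0.75 [352. 169.] 997 med [0.5928 0.0431 0.0078] rect [596.7  40. ] [49.4 48.3] 87.5 z [0.0025 0.0105]
amber_vial 0.74 [364. 177.] 545 med [0.593  0.0437 0.0346] rect [597.4  37.5] [22.  31.3] 13.8 z [0.0051 0.0371]
oil_bottle 0.96 [251.  85.] 937 med [0.4746 0.1315 0.0609] rect [474.6 132.1] [31.  29.8] 42.7 z [0.0535 0.0946]
oil_bottle 0.71 [242. 241.] 2566 med [ 0.4644 -0.0422  0.0039] rect [461.    5.8] [ 83.7 146.2] 1.1 z [0.0016 0.008 ]
tape_roll 0.83 [254. 103.] 1527 med [0.4774 0.123  0.0187] rect [475.9 128.8] [56.6 56.9] 89.4 z [0.0004 0.0543]
slab 141 rect c [474.6 132.3] size [ 9.7 10.2] ang 0.5 zmed 0.0935 bbox [[469.7, 127.2], [479.5, 137.4]] circ [array([474.6, 132.2]), np.float64(5.3)]
slab 486 rect c [474.9 132.5] size [29.9 30.2] ang 89.5 zmed 0.0576 bbox [[459.8, 117.6], [490.0, 147.4]] circ [array([474.6, 132.3]), np.float64(15.4)]
slab 1378 rect c [475.3 128.9] size [53.  53.2] ang 90.0 zmed 0.0187 bbox [[448.9, 102.4], [501.7, 155.3]] circ [array([475.4, 128.9]), np.float64(27.1)]
few 0
few 0
few 0
t 8.18 at [0.4764 0.0483 0.2771] yaw 89.99 tilt 0.19 grip 0.701
SHIFT [ 7.57 -0.04 -0.29] TURN -0.0 q6 -0.01 rows~ 2
```

View pics/w5.png

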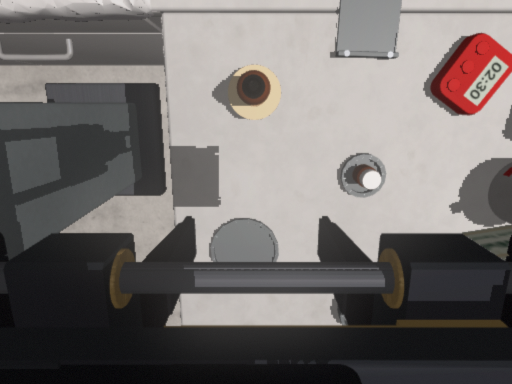

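```bash
python3 -m jog '[[0.7,4,-0.1,1,0],[0.7,8.4,-0.2,3,0],[0.7,8.4,-0.2,6,0],[0.7,8.4,-0.2,9,0],[0.7,8.4,-0.2,12,0],[0.7,8.4,-0.2,14.3,0],[0.7,8.4,-0.2,15.4,0],[0.7,8.4,-0.2,15.4,0],[0.7,8.4,-0.2,15.4,0],[0.7,8.4,-0.2,15.4,0]]' 12
python3 look.py pics/w6.png
python3 -c "
from h import *
go(.4746,.1323,.124,90)"
```

```text
time_s: 9.02
eef_pos: [0.4756, 0.1325, 0.1263]
orientation: [2.221, 2.22, 0.003]
wrist_force: [-0.4, 0.3, -0.3]
grip_width: 0.7
t 9.07 at [0.4758 0.1325 0.1267] yaw 89.99 tilt 0.19 grip 0.699
SHIFT [-0.02 -0.12  0.27] TURN -0.0 q6 0.16 rows~ 1
```

View pics/w6.png

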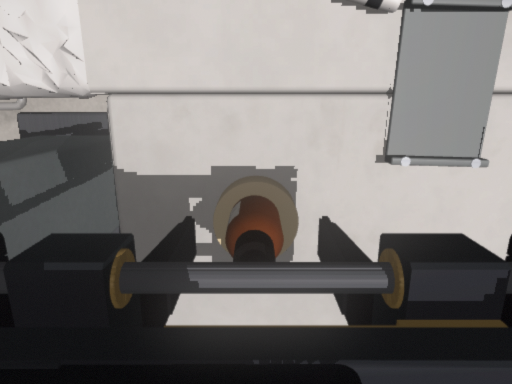

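```bash
python3 -m jog '[[0,0,-0.1,0.2,0],[0,0,-0.1,0.2,0],[0,0,-0.1,0.2,0],[0,0,-0.1,0.2,0],[0,0,-0.1,0.2,0],[0,0,-0.1,0.2,0],[0,0,-0.1,0.2,0],[0,0,-0.1,0.2,0]]' 15
python3 -c "
from h import *
go(.608,-.22,.26,90)"
```

```text
time_s: 9.73
eef_pos: [0.4734, 0.1324, 0.1229]
orientation: [2.221, 2.221, 0.0]
wrist_force: [-0.8, -0.2, 1.0]
grip_width: 0.318
t 9.73 at [0.4734 0.1324 0.1229] yaw 90.0 tilt 0.01 grip 0.318
SHIFT [-35.24  13.46 -13.71] TURN 0.0 q6 0.16 rows~ 10
```

```bash
python3 -m jog '[[0,0,0,-3,0],[0,0,0,-6,0],[0,-2,1,-9,0],[0,-6,2.5,-11,0],[0,-10,4,-12,0],[0,-13.8,5.5,-12.5,0],[0,-17.5,7,-13,0],[0,-21,8.5,-13,0],[0,-24.5,10,-13,0],[0,-28,11.5,-13,0],[0,-31,12.8,-13,0],[0,-33,13.4,-13,0]]'
python3 -m jog '[[0,-1,0,0,0],[0,-1,0,0,0],[0,-1,0,0,0]]'
python3 look.py pics/w7.png bottle_cup carton oil_bottle
python3 - <<'E'
from h import *
W=np.load("pics/W.npy"); b=(.56,.66,-.19,-.085)
slab(W,b,.015,.025); slab(W,b,.0025,.025)
slab(W,(.54,.66,-.32,-.20),.072,.082)
go(.609,-.132,.26,90)
E
```

```text
time_s: 10.73
eef_pos: [0.6081, -0.2007, 0.2523]
orientation: [2.223, 2.219, -0.001]
wrist_force: [-0.8, 0.8, -0.7]
grip_width: 0.315
time_s: 10.98
eef_pos: [0.6068, -0.2072, 0.2523]
orientation: [-2.221, -2.22, -0.0]
wrist_force: [-0.4, 0.9, -0.8]
grip_width: 0.319
bottle_cup 0.65 [260.  95.] 3084 med [ 0.6092 -0.1303  0.0041] rect [ 609.4 -130.5] [58.4 57.9] 18.7 z [0.0022 0.0197]
bottle_cup 0.55 [235. 200.] 168 med [ 0.5842 -0.2326  0.0171] rect [ 586.2 -234.3] [22.1  8.1] 8.2 z [0.0039 0.02  ]
carton 0.41 [232. 215.] 61 med [ 0.5809 -0.2393  0.0427] rect [ 581.5 -254.2] [ 5.4 31.3] 5.3 z [0.0268 0.0776]
oil_bottle 0.64 [256. 234.] 3180 med [ 0.6066 -0.1982  0.1882] rect [ 601.8 -215.1] [41.  46.7] 4.0 z [0.1531 0.2133]
slab 854 rect c [ 608.5 -130.9] size [57.9 57.8] ang 82.4 zmed 0.0186 bbox [[580.1, -159.3], [637.2, -102.3]] circ [array([ 608.5, -130.9]), np.float64(29.5)]
slab 2999 rect c [ 608.5 -130.8] size [58.2 58.2] ang 76.8 zmed 0.0042 bbox [[580.8, -158.4], [636.4, -103.0]] circ [array([ 609.7, -130.8]), np.float64(30.6)]
slab 29 rect c [ 585.  -268.1] size [6.2 5.2] ang 80.1 zmed 0.0774 bbox [[582.0, -271.0], [587.2, -264.8]] circ [array([ 584.4, -268.1]), np.float64(3.6)]
t 11.18 at [ 0.6071 -0.2061  0.2529] yaw 90.09 tilt 0.02 grip 0.313
SHIFT [ 7.41  0.2  -0.71] TURN 0.002 q6 -0.41 rows~ 2
```

View pics/w7.png

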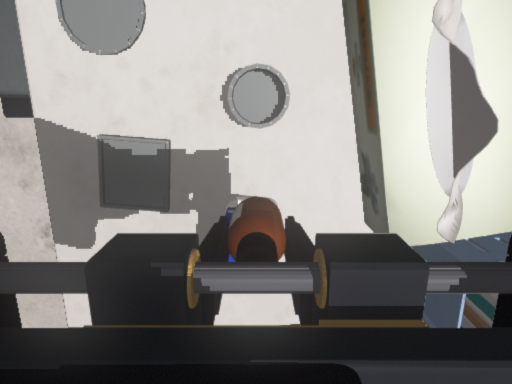

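```bash
python3 -m jog '[[0,1,0,-1,-0.12],[0,2,0,-1,-0.24],[0,3,0,-1,-0.36],[0,4,0.1,-1,-0.48],[0,5,0.1,-1,-0.6],[0,6,0.2,-1,-0.72],[0,7,0.2,-1,-0.84],[0,7.4,0.2,-1,-0.96],[0,7.5,0.2,-1,-1.08],[0,7.5,0.2,-1,-1.2],[0,7.5,0.2,-1,-1.32],[0,7.5,0.2,-1,-1.44]]'
python3 -m jog '[[0,0,0,0,-0.13],[0,0,0,0,-0.13],[0,0,0,0,-0.13]]'
python3 -c "
from h import *
go(.609,-.131,.108,180)"
```

```text
time_s: 12.18
eef_pos: [0.6091, -0.1313, 0.263]
orientation: [0.193, 3.135, 0.0]
wrist_force: [0.8, -0.8, -1.4]
grip_width: 0.315
time_s: 12.43
eef_pos: [0.6091, -0.1317, 0.2629]
orientation: [0.004, 3.141, 0.0]
wrist_force: [-1.0, 0.5, -1.0]
grip_width: 0.312
t 12.43 at [ 0.6091 -0.1317  0.2629] yaw 179.85 tilt 0.01 grip 0.312
SHIFT [ 0.02  0.07 15.49] TURN -0.003 q6 -1.87 rows~ 4
```

```bash
python3 -m jog '[[0,0,0.1,3,0],[0,0,0.1,6,0],[0,0,0.1,9,0],[0,0,0.1,11.5,0],[0,0,0.1,13,0],[0,0,0.1,14,0],[0,0,0.1,14.8,0],[0,0,0.1,15.2,0],[0,0,0.1,15.2,0],[0,0,0.1,15.2,0]]'
python3 -c "
from h import *
go(.609,-.131,.108,180)
f,W=cloud('scene')
cv2.imwrite('pics/s7.png',cv2.resize(f['img'][150:270,200:360],None,fx=4,fy=4))"
```

```text
time_s: 13.27
eef_pos: [0.61, -0.1317, 0.1118]
orientation: [0.002, 3.14, -0.001]
wrist_force: [-0.4, 0.2, -0.9]
grip_width: 0.317
t 13.27 at [ 0.61   -0.1317  0.1118] yaw 179.93 tilt 0.1 grip 0.317
SHIFT [0.1  0.07 0.38] TURN -0.001 q6 -1.87 rows~ 1
```

View pics/s7.png

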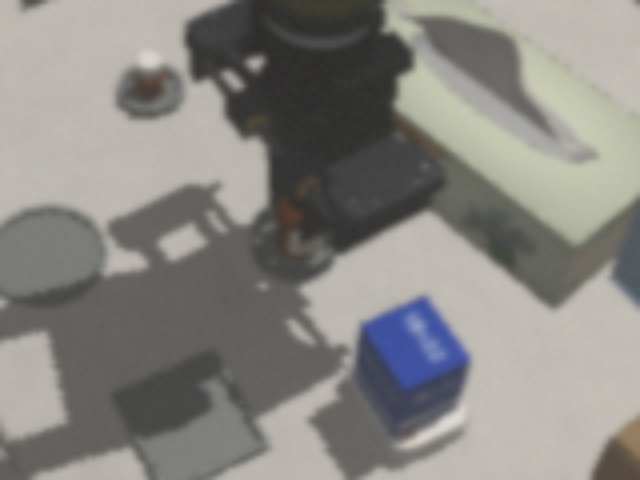

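```bash
python3 -m jog '[[0,0,0,0.2,0],[0,0,0,0.3,0],[0,0,0,0.3,0],[0,0,0,0.3,0]]'
python3 -c "
from h import *
go(.609,-.131,.108,180)"
```

```text
time_s: 13.65
eef_pos: [0.6094, -0.1317, 0.108]
orientation: [0.001, 3.141, -0.0]
wrist_force: [0.1, 0.3, -0.5]
grip_width: 0.315
t 13.65 at [ 0.6094 -0.1317  0.108 ] yaw 179.95 tilt 0.02 grip 0.315
SHIFT [ 0.04  0.07 -0.  ] TURN -0.001 q6 -1.87 rows~ 1
```

```bash
python3 -m jog '[[0,0,0,0.1,0],[0,0,0,0.1,0],[0,0,0,0.2,0],[0,0,0,0.2,0]]'
python3 -c "
from h import *
go(.609,-.131,.108,180)"
```

```text
time_s: 13.98
eef_pos: [0.6101, -0.1317, 0.108]
orientation: [0.001, 3.14, -0.0]
wrist_force: [-4.4, 0.7, 8.5]
grip_width: 0.316
t 13.98 at [ 0.6101 -0.1317  0.108 ] yaw 179.95 tilt 0.07 grip 0.316
SHIFT [ 0.11  0.07 -0.  ] TURN -0.001 q6 -1.87 rows~ 1
```

```bash
python3 -m jog '[[0,0,0,-0.1,0],[0.55,0,0,-0.1,0],[0.55,0,0,-0.1,0],[0.55,0,0,-0.1,0],[0.55,0,0,-0.1,0],[0.55,0,0,-2,0],[0.55,0,0,-5,0],[0.6,0,0,-9,0],[0.7,0,0,-13,0],[0.8,0,0,-16,0],[0.8,0,0,-17,0],[0.8,0,0,-17,0]]'
python3 - <<'E'
from h import *
f,W=cloud("top")
cv2.imwrite("pics/t8.png",cv2.resize(f["img"][150:290,180:370],None,fx=4,fy=4))
f,W=cloud("scene")
cv2.imwrite("pics/s8.png",cv2.resize(f["img"][150:270,200:360],None,fx=4,fy=4))
go(.598,-.267,.25,90)
E
```

```text
time_s: 14.98
eef_pos: [0.6108, -0.132, 0.28]
orientation: [0.001, 3.135, -0.003]
wrist_force: [0.6, 0.2, 0.3]
grip_width: 0.785
t 15.08 at [ 0.6088 -0.1315  0.2742] yaw 179.95 tilt 0.11 grip 0.796
SHIFT [  1.06 -13.56   2.41] TURN 1.57 q6 -1.87 rows~ 13
```

View pics/s8.png

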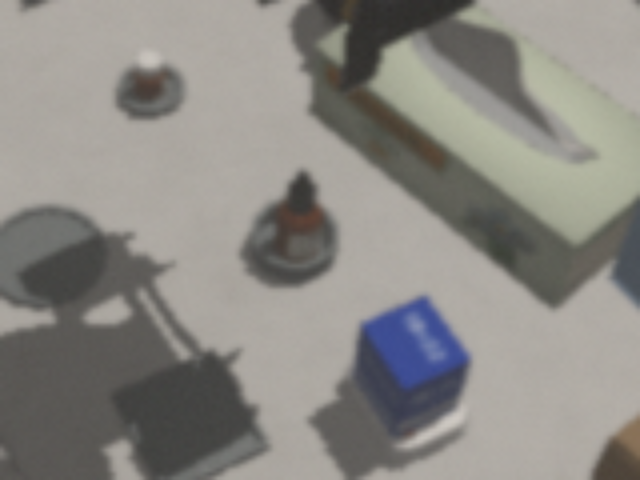

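```bash
python3 -m jog '[[0.8,0,-1,-1,0.12],[0.8,0,-2,-1,0.24],[0.8,0.2,-3,-1,0.36],[0.8,0.3,-4.5,-1,0.48],[0.8,0.4,-6,-1,0.6],[0.8,0.5,-7.5,-1,0.72],[0.8,0.6,-9,-1,0.84],[0.8,0.7,-10.5,-1,0.96],[0.8,0.8,-12,-1,1.08],[0.8,1,-13,-1,1.2],[0.8,1,-13.5,-1,1.32],[0.8,1,-13.5,-1,1.44]]' 20
python3 -m jog '[[0.8,0,0,0,0.11],[0.8,0,0,0,0.21],[0.8,0,0,0,0.21],[0.8,0,0,0,0.21],[0.8,0,0,0,0.21]]' 20
python3 look.py pics/w9.png
python3 - <<'E'
from h import *
W=np.load("pics/W.npy"); 
slab(W,(.54,.66,-.32,-.20),.07,.082)
f,W=cloud("top");slab(W,(.54,.66,-.32,-.20),.072,.084)
go(.598,-.267,.1215,85.4)
E
```

```text
time_s: 16.08
eef_pos: [0.5978, -0.2673, 0.2811]
orientation: [-2.077, -2.348, 0.003]
wrist_force: [-0.5, 0.5, 0.1]
grip_width: 0.799
time_s: 16.5
eef_pos: [0.5987, -0.2663, 0.2835]
orientation: [-2.304, -2.131, 0.002]
wrist_force: [0.3, -0.0, -0.8]
grip_width: 0.797
slab 2719 rect c [ 597.6 -265.9] size [50.7 46. ] ang 84.7 zmed 0.0773 bbox [[573.7, -291.2], [621.4, -239.8]] circ [array([ 597.2, -265.5]), np.float64(33.3)]
slab 135 rect c [ 602.9 -248.7] size [23.5 48.6] ang 66.0 zmed 0.0775 bbox [[577.4, -267.8], [623.0, -240.7]] circ [array([ 600.3, -254.7]), np.float64(24.7)]
t 16.6 at [ 0.599  -0.2664  0.2847] yaw 85.5 tilt 0.09 grip 0.803
SHIFT [-0.08 -0.07 16.32] TURN 0.002 q6 -0.42 rows~ 4
```

View pics/w9.png

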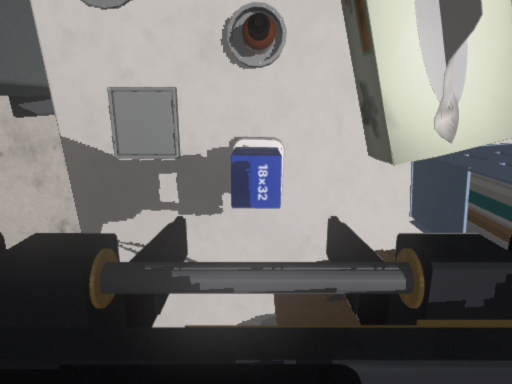

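```bash
python3 -m jog '[[0.8,0,-0.1,3,0],[0.8,0,-0.1,6.5,0],[0.8,0,-0.1,10,0],[0.8,0,-0.1,13,0],[0.8,0,-0.1,15,0],[0.8,0,-0.1,16.2,0],[0.8,0,-0.1,16.2,0],[0,0,-0.1,16.2,0],[0,0,-0.1,16.2,0],[0,0,-0.1,16.2,0],[0,0,-0.1,16.2,0],[0,0,-0.1,16.2,0]]' 20
python3 -m jog '[[0,0,0,0,0],[0,0,0,0,0],[0,0,0,0,0]]' 20
python3 -c "
from h import *
go(.4805,-.2078,.20,85.4)"
```

```text
time_s: 17.6
eef_pos: [0.5988, -0.2669, 0.1253]
orientation: [2.307, 2.129, 0.001]
wrist_force: [-1.3, -0.0, 0.9]
grip_width: 0.505
time_s: 17.85
eef_pos: [0.5988, -0.2668, 0.1251]
orientation: [2.307, 2.13, 0.001]
wrist_force: [0.1, 0.1, 6.0]
grip_width: 0.482
t 17.85 at [ 0.5988 -0.2668  0.1251] yaw 85.42 tilt 0.1 grip 0.482
SHIFT [  4.94 -12.25  -7.51] TURN 0.0 q6 -0.42 rows~ 4
```

```bash
python3 -m jog '[[0,0,0,-1,0],[0,0,0,-3,0],[0,0,0,-6,0],[0,0,-2,-8,0],[0,0,-5,-9,0],[0,0,-8,-9,0],[0,0,-11,-9,0],[0,0,-12.2,-9,0],[0,0,-12.2,-9,0],[0,0,-12.2,-9,0]]'
python3 look.py pics/w10.png carton_tray timer
python3 - <<'E'
from h import *
W=np.load("pics/W.npy"); 
slab(W,(.42,.54,-.26,-.15),.0065,.012);slab(W,(.42,.54,-.26,-.15),.002,.012)
slab(W,(.54,.66,-.32,-.20),.012,.024)
go(.4805,-.2078,.1096,85.4)
f,W=cloud("top"); b=(.54,.66,-.34,-.20);slab(W,b,.014,.026)
cv2.imwrite("pics/t10.png",cv2.resize(f["img"][150:290,180:370],None,fx=4,fy=4))
E
```

```text
time_s: 18.68
eef_pos: [0.4766, -0.2568, 0.2139]
orientation: [2.309, 2.13, 0.001]
wrist_force: [-0.1, 0.1, -1.0]
grip_width: 0.483
carton_tray 0.87 [254. 123.] 7087 med [ 0.4801 -0.206   0.0039] rect [ 480.5 -208.9] [77.  72.9] 85.4 z [0.0022 0.0093]
timer 0.91 [393. 184.] 5095 med [ 0.5964 -0.2634  0.0192] rect [ 603.4 -269.8] [76.4 66.5] 84.4 z [0.0026 0.0214]
slab 1454 rect c [ 480.1 -207.7] size [74.6 72.1] ang 85.4 zmed 0.0084 bbox [[442.2, -246.9], [518.0, -168.2]] circ [array([ 480.3, -207.6]), np.float64(51.4)]
slab 7045 rect c [ 479.4 -207.7] size [77.7 75.5] ang 84.2 zmed 0.0039 bbox [[443.3, -245.8], [517.0, -169.3]] circ [array([ 479.4, -208.1]), np.float64(52.1)]
slab 4723 rect c [ 598.5 -266.3] size [69.3 56. ] ang 84.3 zmed 0.0193 bbox [[569.5, -299.9], [626.4, -231.4]] circ [array([ 598.8, -266.8]), np.float64(40.0)]
t 18.83 at [ 0.4777 -0.257   0.2139] yaw 85.44 tilt 0.03 grip 0.483
SHIFT [ 4.92 -0.11 10.43] TURN 0.001 q6 -0.51 rows~ 3
slab 433 rect c [ 600.5 -268.5] size [70.  56.1] ang 84.1 zmed 0.0194 bbox [[572.7, -302.9], [628.5, -233.6]] circ [array([ 600.5, -268.1]), np.float64(39.2)]
```

View pics/w10.png

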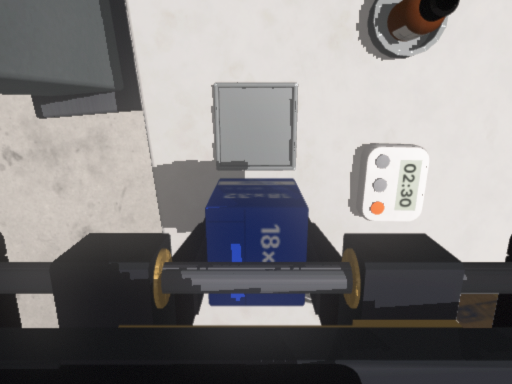

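View pics/t10.png

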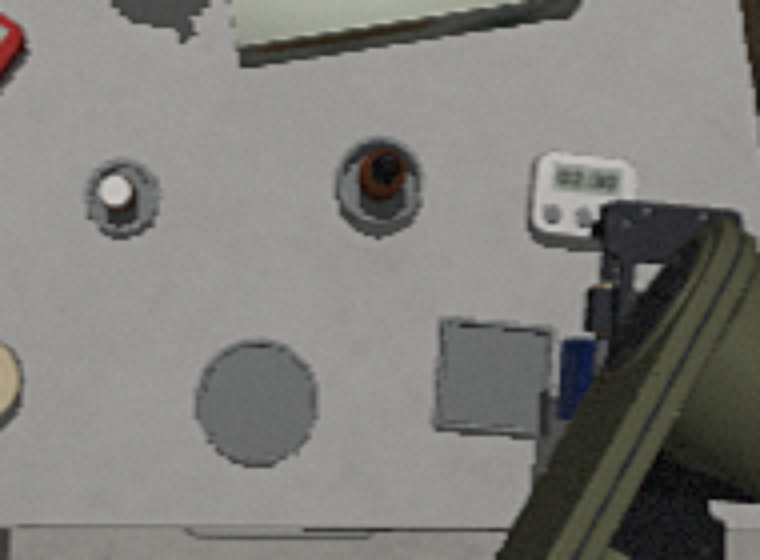

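```bash
python3 -m jog '[[0,3,-0.1,0,0],[0,4.9,-0.1,1,0],[0,4.9,-0.1,4,0],[0,4.9,-0.1,7,0],[0,4.9,-0.1,9,0],[0,4.9,-0.1,9.8,0],[0,4.9,-0.1,10.1,0],[0,4.9,-0.1,10.1,0],[0,4.9,-0.1,10.1,0],[0,4.9,-0.1,10.1,0]]'
python3 -m jog '[[0,0,0,0.1,0],[0,0,0,0.2,0],[0,0,0,0.2,0],[0,0,0,0.2,0]]'
python3 -c "
from h import *
go(.4802,-.2083,.1096,85.4)
f,W=cloud('scene')
cv2.imwrite('pics/s10.png',cv2.resize(f['img'][200:320,180:340],None,fx=4,fy=4))"
```

```text
time_s: 19.72
eef_pos: [0.4807, -0.2085, 0.1146]
orientation: [2.306, 2.129, 0.002]
wrist_force: [0.4, 0.2, -0.7]
grip_width: 0.484
time_s: 20.05
eef_pos: [0.4796, -0.2079, 0.111]
orientation: [2.308, 2.13, 0.0]
wrist_force: [1.2, -0.1, -1.2]
grip_width: 0.482
t 20.05 at [ 0.4796 -0.2079  0.111 ] yaw 85.41 tilt 0.02 grip 0.482
SHIFT [-0.03  0.07  0.14] TURN 0.0 q6 -0.43 rows~ 1
```

View pics/s10.png

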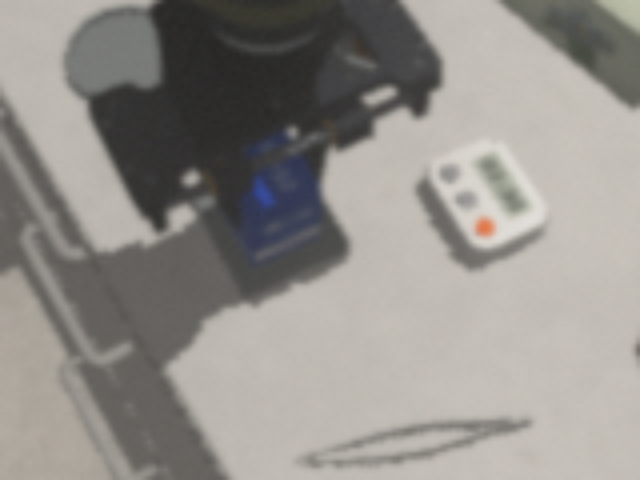

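```bash
python3 -m jog '[[0,0,0,0.1,0],[0,0,0,0.2,0],[0,0,0,0.2,0],[0,0,0,0.2,0]]'
python3 -m jog '[[0,0,0,0.05,0],[0,0,0,0.1,0],[0,0,0,0.1,0]]'
```

```text
time_s: 20.43
eef_pos: [0.4797, -0.2079, 0.1096]
orientation: [-2.308, -2.131, 0.0]
wrist_force: [-3.5, 1.2, 5.0]
grip_width: 0.484
time_s: 20.68
eef_pos: [0.4798, -0.208, 0.1096]
orientation: [-2.308, -2.131, 0.001]
wrist_force: [-4.9, 2.8, 12.1]
grip_width: 0.483
```

```bash
python3 -m jog '[[0,0,0,-0.1,0],[0.75,0,0,-0.1,0],[0.75,0,0,-0.1,0],[0.75,0,0,-0.1,0],[0.75,0,0,-0.1,0],[0.8,0,0,-2,0],[0.8,0,0,-5,0],[0.9,0,0,-9,0],[0.9,2,0,-12,0],[0.9,5,0,-12,0],[0.9,9,0,-12,0],[0.9,13,0,-12,0]]'
python3 -c "
from h import *
go(.4755,.04,.235,90)"
```

```text
time_s: 21.68
eef_pos: [0.4902, -0.0775, 0.2288]
orientation: [2.31, 2.127, 0.002]
wrist_force: [0.6, 0.8, 0.0]
grip_width: 0.895
t 21.68 at [ 0.4902 -0.0775  0.2288] yaw 85.29 tilt 0.13 grip 0.895
SHIFT [11.59 -2.42 -0.63] TURN -0.082 q6 -0.18 rows~ 3
```

```bash
python3 -m jog '[[0.9,4,-0.8,-0.5,-0.08],[0.9,8,-1.6,-0.5,-0.08],[0.9,12,-2.4,-0.5,-0.08],[0.9,12,-2.4,-0.5,-0.08],[0.9,12,-2.4,-0.5,-0.08]]'
python3 look.py pics/w11.png tape_roll tape_saucer
python3 - <<'E'
from h import *
W=np.load("pics/W.npy"); 
slab(W,(.43,.53,.07,.18),.014,.022); slab(W,(.41,.52,-.11,.0),.0045,.009);slab(W,(.41,.52,-.11,.0),.0015,.009)
go(.4754,.1289,.085,90)
f,W=cloud("top"); slab(W,(.43,.53,.07,.18),.014,.023); slab(W,(.41,.52,-.11,.0),.0025,.009)
cv2.imwrite("pics/t11.png",cv2.resize(f["img"][150:290,140:330],None,fx=4,fy=4))
E
```

```text
time_s: 22.1
eef_pos: [0.4752, 0.045, 0.2326]
orientation: [2.216, 2.226, -0.0]
wrist_force: [-0.3, 0.3, 1.1]
grip_width: 0.9
tape_roll 0.92 [254.  78.] 2668 med [0.4746 0.1302 0.0186] rect [475.1 129.2] [56.4 54. ] 86.9 z [0.0009 0.0201]
tape_saucer 0.57 [244. 250.] 2049 med [ 0.4638 -0.0337  0.004 ] rect [460.1 -50.4] [80.9 72.3] 69.6 z [0.0021 0.0076]
slab 2545 rect c [474.9 128.9] size [53.6 54.1] ang 1.4 zmed 0.0186 bbox [[449.1, 102.8], [501.4, 154.9]] circ [array([475.3, 129. ]), np.float64(27.2)]
slab 440 rect c [463.1 -28. ] size [78.  33.7] ang 1.0 zmed 0.0065 bbox [[425.3, -44.4], [502.3, -11.4]] circ [array([463.4, -43.3]), np.float64(39.0)]
slab 1828 rect c [462.  -28.7] size [80.7 35.3] ang 0.4 zmed 0.0039 bbox [[425.6, -46.0], [501.2, -11.7]] circ [array([462. , -42.3]), np.float64(40.4)]
t 22.25 at [0.4757 0.0423 0.2326] yaw 89.93 tilt 0.02 grip 0.899
SHIFT [ 8.67 -0.04 14.76] TURN -0.001 q6 -0.02 rows~ 5
few 0
slab 571 rect c [467.  -52.7] size [82.8 80.3] ang 15.6 zmed 0.0045 bbox [[424.9, -92.4], [503.3, -13.5]] circ [array([465.3, -52.8]), np.float64(45.7)]
```

View pics/w11.png

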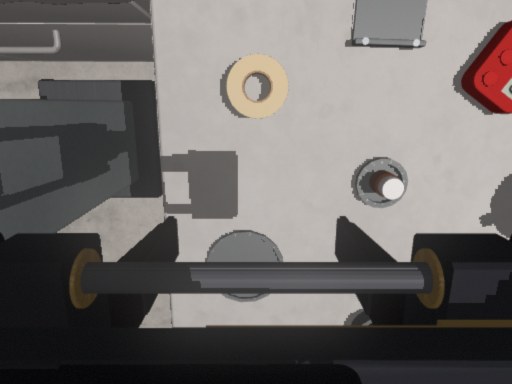

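View pics/t11.png

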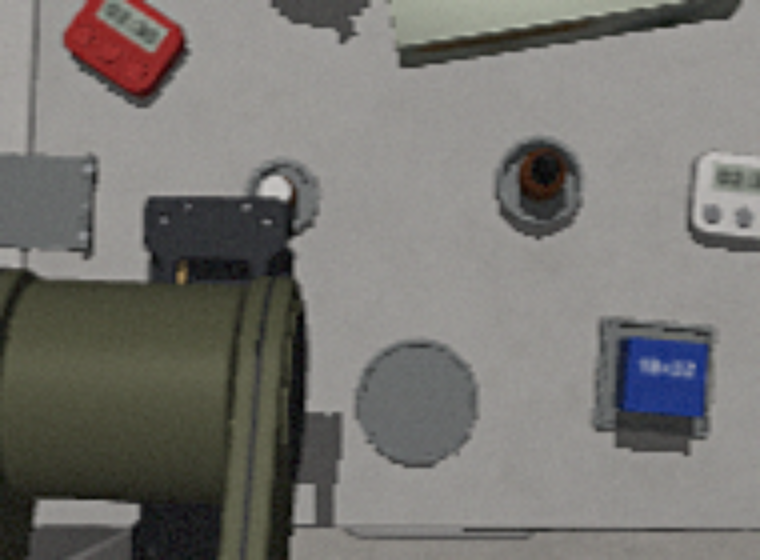

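```bash
python3 -m jog '[[0.9,4,0,1,0],[0.9,8,0,3,0],[0.9,8.7,0,6.5,0],[0.9,8.7,0,10,0],[0.9,8.7,0,12.5,0],[0.9,8.7,0,14,0],[0.9,8.7,0,14.6,0],[0.9,8.7,0,14.8,0],[0.9,8.7,0,14.8,0],[0.9,8.7,0,14.8,0],[0.9,8.7,0,14.8,0]]' 15
python3 look.py pics/w12.png
python3 -c "
from h import *
go(.475,.129,.084,90)"
```

```text
time_s: 23.22
eef_pos: [0.4769, 0.1301, 0.0864]
orientation: [2.221, 2.219, 0.004]
wrist_force: [0.2, 0.2, 0.6]
grip_width: 0.895
t 23.27 at [0.4767 0.1302 0.0863] yaw 89.97 tilt 0.17 grip 0.9
SHIFT [-0.12 -0.17  0.23] TURN -0.0 q6 0.16 rows~ 1
```

View pics/w12.png

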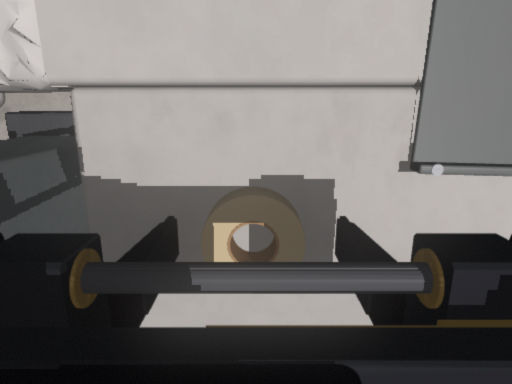

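```bash
python3 -m jog '[[0,-0.1,-0.1,0.1,0],[0,-0.1,-0.1,0.1,0],[0,-0.1,-0.1,0.1,0],[0,-0.1,-0.1,0.1,0],[0,-0.1,-0.1,0.1,0],[0,-0.1,-0.1,0.1,0],[0,-0.1,-0.1,0.1,0],[0,-0.1,-0.1,0.1,0]]' 15
python3 -c "
from h import *
go(.466,-.13,.2,90)"
```

```text
time_s: 23.93
eef_pos: [0.4746, 0.1293, 0.0838]
orientation: [-2.221, -2.222, 0.0]
wrist_force: [-0.2, 1.1, 1.8]
grip_width: 0.565
t 23.93 at [0.4746 0.1293 0.0838] yaw 90.01 tilt 0.0 grip 0.565
SHIFT [-25.93  -0.86 -11.62] TURN 0.0 q6 0.16 rows~ 7
```

```bash
python3 -m jog '[[0,0,0,-2,0],[0,0,0,-5,0],[0,-2,0,-8,0],[0,-6,0,-10.5,0],[0,-10,-0.3,-11.5,0],[0,-14,-0.6,-11.5,0],[0,-18,-0.9,-11.5,0],[0,-21.5,-0.9,-11.5,0],[0,-24,-0.9,-11.5,0],[0,-25,-0.9,-11.5,0],[0,-25,-0.9,-11.5,0],[0,-25,-0.9,-11.5,0]]'
python3 look.py pics/w13.png tape_saucer carton
python3 - <<'E'
from h import *
W=np.load("pics/W.npy"); 
slab(W,(.41,.53,-.11,.01),.0045,.009);slab(W,(.41,.52,-.11,.0),.002,.009)
go(.466,-.053,.0868,90)
f,W=cloud("scene"); slab(W,(.41,.53,-.11,.01),.0025,.009)
E
```

```text
time_s: 24.93
eef_pos: [0.4654, -0.1204, 0.1984]
orientation: [-2.222, -2.22, -0.0]
wrist_force: [0.0, -0.3, 0.3]
grip_width: 0.562
tape_saucer 0.75 [253. 104.] 7722 med [ 0.4634 -0.0502  0.0039] rect [464.  -51.8] [80.6 79.8] 67.9 z [0.0022 0.0076]
tape_saucer 0.49 [428.   4.] 680 med [0.5957 0.0221 0.0078] rect [596.8  21.2] [41.6 12.1] 0.2 z [0.0022 0.01  ]
carton 0.57 [277. 307.] 1970 med [ 0.479  -0.2056  0.0619] rect [ 488.8 -168.4] [139.6  57.5] 85.5 z [0.01   0.0632]
slab 1597 rect c [463.2 -51.6] size [79.7 80. ] ang 2.6 zmed 0.0066 bbox [[423.8, -91.5], [502.9, -11.8]] circ [array([463.6, -51.8]), np.float64(40.8)]
slab 7663 rect c [463.4 -51.8] size [80.1 80.1] ang 71.8 zmed 0.0039 bbox [[424.8, -90.3], [502.0, -13.2]] circ [array([463.5, -51.8]), np.float64(41.3)]
t 25.08 at [ 0.4656 -0.1194  0.1985] yaw 90.11 tilt 0.04 grip 0.56
SHIFT [ 6.63  0.06 11.17] TURN 0.002 q6 -0.36 rows~ 4
slab 331 rect c [451.  -55.6] size [58.5 85.4] ang 24.7 zmed 0.0041 bbox [[424.5, -92.8], [491.9, -12.7]] circ [array([461. , -51.3]), np.float64(42.9)]
```

View pics/w13.png

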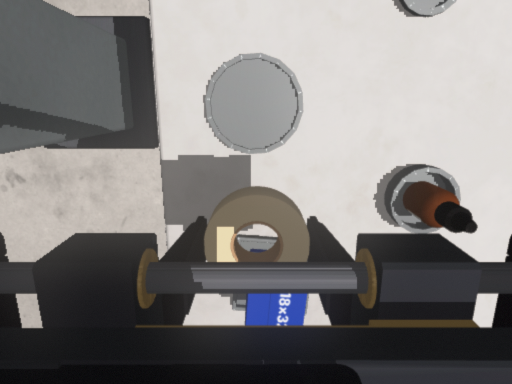

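```bash
python3 -m jog '[[0,3,-0.1,0,0],[0,6,-0.2,1,0],[0,6.75,-0.2,4,0],[0,6.75,-0.2,7,0],[0,6.75,-0.2,9.3,0],[0,6.75,-0.2,10.4,0],[0,6.75,-0.2,10.8,0],[0,6.75,-0.2,10.8,0],[0,6.75,-0.2,10.8,0],[0,6.75,-0.2,10.8,0]]'
python3 -m jog '[[0,0,0,0.1,0],[0,0,0,0.2,0],[0,0,0,0.2,0],[0,0,0,0.2,0]]'
python3 -c "
from h import *
go(.4636,-.0518,.0868,90)"
```

```text
time_s: 25.97
eef_pos: [0.4649, -0.0535, 0.0925]
orientation: [2.22, 2.219, 0.003]
wrist_force: [-0.6, 0.0, -0.3]
grip_width: 0.558
time_s: 26.3
eef_pos: [0.4637, -0.0533, 0.089]
orientation: [2.221, 2.221, 0.0]
wrist_force: [0.4, -0.5, -1.2]
grip_width: 0.565
t 26.3 at [ 0.4637 -0.0533  0.089 ] yaw 89.99 tilt 0.03 grip 0.565
SHIFT [ 0.15 -0.01  0.22] TURN -0.0 q6 -0.23 rows~ 1
```

```bash
python3 -m jog '[[0,0.1,0,0.1,0],[0,0.1,0,0.2,0],[0,0.1,0,0.2,0],[0,0.1,0,0.2,0]]'
python3 -m jog '[[0,0,0,0.05,0],[0,0,0,0.1,0],[0,0,0,0.1,0]]'
```

```text
time_s: 26.63
eef_pos: [0.4636, -0.0522, 0.0868]
orientation: [-2.221, -2.221, -0.0]
wrist_force: [0.1, 0.4, -0.1]
grip_width: 0.565
time_s: 26.88
eef_pos: [0.4637, -0.0522, 0.0867]
orientation: [-2.221, -2.221, 0.001]
wrist_force: [-4.7, 1.2, 9.2]
grip_width: 0.563
```

```bash
python3 -m jog '[[0,0,0,-0.2,0],[0.8,0,0,-0.2,0],[0.8,0,0,-0.2,0],[0.8,0,0,-0.2,0],[0.8,0,0,-0.2,0],[0.8,0,0,-2,0],[0.8,0,0,-5,0],[0.9,0,0,-8.5,0],[0.9,0,0,-12,0],[0.9,-3,1,-14,0],[0.9,-6,3,-14,0],[0.9,-9,5,-14,0]]'
python3 -c "
from h import *
go(.5985,-.30,.22,84.4)
f,W=cloud('top')
cv2.imwrite('pics/t14.png',cv2.resize(f['img'][150:290,140:330],None,fx=4,fy=4))"
```

```text
time_s: 27.88
eef_pos: [0.515, -0.1434, 0.2285]
orientation: [2.217, 2.219, 0.003]
wrist_force: [0.8, 0.4, -0.6]
grip_width: 0.903
t 27.88 at [ 0.515  -0.1434  0.2285] yaw 90.06 tilt 0.31 grip 0.903
SHIFT [-15.66   8.33   0.92] TURN 0.099 q6 -0.37 rows~ 5
```

View pics/t14.png

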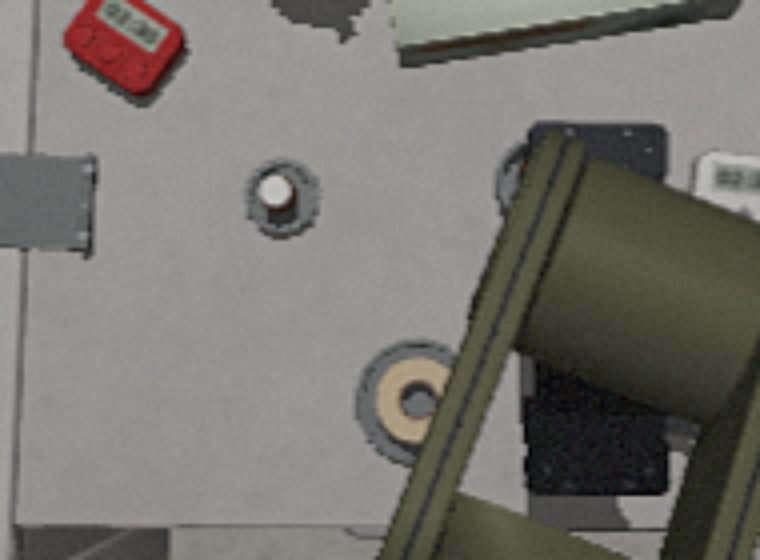

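```bash
python3 -m jog '[[0.9,-3,1.6,0,0.05],[0.9,-6,3.2,0,0.1],[0.9,-9,5,0.5,0.1],[0.9,-11.5,7,0.5,0.1],[0.9,-12.4,8.3,0.5,0.1],[0.9,-12.4,8.3,0.5,0.1],[0.9,-12.4,8.3,0.5,0.1],[0.9,-12.4,8.3,0.5,0.1]]'
python3 look.py pics/w14.png timer
python3 - <<'E'
from h import *
W=np.load("pics/W.npy"); 
slab(W,(.54,.66,-.32,-.20),.012,.024)
go(.5985,-.2665,.0815,84.3)
E
```

```text
time_s: 28.6
eef_pos: [0.5959, -0.2654, 0.2201]
orientation: [-2.328, -2.107, 0.001]
wrist_force: [0.2, 1.1, -0.1]
grip_width: 0.896
timer 0.61 [262. 181.] 4488 med [ 0.5993 -0.2637  0.0192] rect [ 599.3 -266.1] [69.3 57. ] 85.6 z [0.0135 0.0213]
slab 4420 rect c [ 599.1 -266.5] size [69.4 56. ] ang 84.3 zmed 0.0192 bbox [[570.8, -300.0], [627.7, -231.5]] circ [array([ 599.1, -266.7]), np.float64(39.8)]
t 28.7 at [ 0.5959 -0.2651  0.2206] yaw 84.32 tilt 0.05 grip 0.9
SHIFT [-0.12  0.28 13.91] TURN 0.0 q6 -0.4 rows~ 4
```

View pics/w14.png

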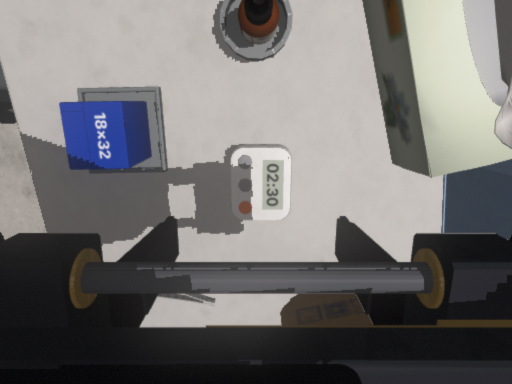

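```bash
python3 -m jog '[[0.9,-0.7,0.3,3,0],[0.9,-0.7,0.3,6.5,0],[0.9,-0.7,0.3,10,0],[0.9,-0.7,0.3,12.2,0],[0.9,-0.7,0.3,13.3,0],[0.9,-0.7,0.3,13.7,0],[0.9,-0.7,0.3,13.7,0],[0.9,-0.7,0.3,13.7,0],[0.9,-0.7,0.3,13.7,0]]' 20
python3 -m jog '[[0.9,0,0,0,0],[0.9,0,0,0,0],[0.9,0,0,0,0]]' 20
python3 -c "
from h import *
go(.599,-.2725,.082,84.3)"
```

```text
time_s: 29.45
eef_pos: [0.6002, -0.2741, 0.0864]
orientation: [2.326, 2.105, 0.002]
wrist_force: [-0.6, -0.6, -0.2]
grip_width: 0.899
time_s: 29.7
eef_pos: [0.5993, -0.2737, 0.0848]
orientation: [2.328, 2.107, 0.001]
wrist_force: [0.3, -0.8, 0.8]
grip_width: 0.901
t 29.7 at [ 0.5993 -0.2737  0.0848] yaw 84.27 tilt 0.09 grip 0.901
SHIFT [ 0.12 -0.05  0.28] TURN -0.0 q6 -0.41 rows~ 1
```

```bash
python3 -m jog '[[0.9,0.1,0,0.15,0],[0.9,0.1,0,0.15,0],[0,0.1,0,0.15,0],[0,0.1,0,0.15,0],[0,0.1,0,0.15,0],[0,0.1,0,0.15,0],[0,0.1,0,0.15,0],[0,0.1,0,0.15,0],[0,0.1,0,0.15,0],[0,0.1,0,0.15,0]]' 20
python3 -c "
from h import *
go(.594,.14,.2,88)"
```

```text
time_s: 30.53
eef_pos: [0.5989, -0.2725, 0.0822]
orientation: [-2.33, -2.108, 0.0]
wrist_force: [0.5, -0.1, -0.3]
grip_width: 0.578
t 30.53 at [ 0.5989 -0.2725  0.0822] yaw 84.27 tilt 0.0 grip 0.578
SHIFT [ 40.99  -4.61 -11.78] TURN -0.065 q6 -0.41 rows~ 11
```

```bash
python3 -m jog '[[0,0,0,-2,0],[0,0,0,-5,0],[0,0,0,-8.5,0],[0,3,-0.3,-12,0],[0,7,-0.8,-12.5,-0.03],[0,11,-1.2,-12.5,-0.06],[0,15,-1.7,-12.5,-0.06],[0,19,-2.1,-12.5,-0.06],[0,23,-2.6,-12.5,-0.06],[0,27,-3,-12.5,-0.06],[0,30,-3.4,-12.5,-0.06],[0,33,-3.7,-12.5,-0.06]]'
python3 -m jog '[[0,3,-0.3,0,0],[0,6,-0.5,0,0],[0,6,-0.5,0,0],[0,6,-0.5,0,0],[0,6,-0.5,0,0]]'
python3 look.py pics/w15.png timer_dock timer
python3 - <<'E'
from h import *
W=np.load("pics/W.npy"); 
b=(.54,.65,.14,.29)
slab(W,b,.002,.015);slab(W,b,.002,.006);
for y0,y1 in [(.14,.19),(.235,.262)]: slab(W,(.54,.65,y0,y1),.008,.016)
go(.594,.205,.0852,88)
E
```

```text
time_s: 31.53
eef_pos: [0.5945, 0.0616, 0.2073]
orientation: [-2.264, -2.178, 0.0]
wrist_force: [0.7, 0.9, -0.3]
grip_width: 0.58
time_s: 31.95
eef_pos: [0.5924, 0.1195, 0.2071]
orientation: [2.265, 2.177, -0.001]
wrist_force: [0.3, -0.1, -0.5]
grip_width: 0.583
timer_dock 0.59 [251.  69.] 9262 med [0.5918 0.216  0.0037] rect [591.4 211.8] [98.2 63.3] 88.5 z [0.002  0.0133]
timer 0.93 [256. 211.] 10766 med [0.5931 0.1377 0.144 ] rect [591.1 131.1] [73.6 68.2] 35.1 z [0.135  0.1461]
timer 0.7 [382. 150.] 5447 med [0.6977 0.1487 0.0192] rect [700.4 148.2] [72.9 55.4] 56.6 z [0.009  0.0214]
slab 9049 rect c [590.8 213. ] size [101.3  64.7] ang 87.7 zmed 0.0038 bbox [[561.0, 164.9], [622.8, 260.0]] circ [array([592. , 213.4]), np.float64(57.5)]
slab 7893 rect c [591.6 212.5] size [86.5 62.7] ang 88.4 zmed 0.0036 bbox [[561.1, 169.7], [622.7, 255.5]] circ [array([591.6, 212.6]), np.float64(52.6)]
slab 451 rect c [590.5 167. ] size [ 5.4 61.1] ang 88.7 zmed 0.0126 bbox [[560.0, 163.7], [621.0, 170.1]] circ [array([590.5, 167. ]), np.float64(30.6)]
slab 641 rect c [592.9 257.8] size [ 5.9 61.5] ang 88.7 zmed 0.0124 bbox [[562.4, 254.5], [623.2, 261.0]] circ [array([592.8, 256.4]), np.float64(30.8)]
t 32.1 at [0.5926 0.1186 0.2072] yaw 87.62 tilt 0.02 grip 0.577
SHIFT [ 8.64 -0.21 12.19] TURN -0.007 q6 0.15 rows~ 4
```

View pics/w15.png

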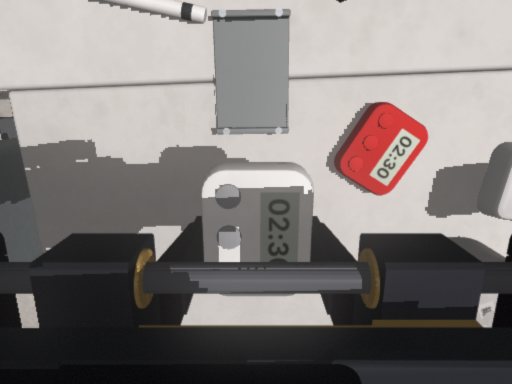

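```bash
python3 -m jog '[[0,3,-0.1,0,-0.017],[0,6,-0.3,0,-0.017],[0,8.8,-0.45,1,-0.017],[0,8.8,-0.45,4,-0.017],[0,8.8,-0.45,7.5,-0.017],[0,8.8,-0.45,10,-0.017],[0,8.8,-0.45,11.2,-0.017],[0,8.8,-0.45,11.6,-0.017],[0,8.8,-0.45,11.6,-0.017],[0,8.8,-0.45,11.6,-0.017],[0,8.8,-0.45,11.6,-0.017]]'
python3 -c "
from h import *
go(.5916,.2064,.0852,88.6)
f,W=cloud('scene')
cv2.imwrite('pics/s15.png',cv2.resize(f['img'][90:210,140:300],None,fx=4,fy=4))"
```

```text
time_s: 33.02
eef_pos: [0.5932, 0.2079, 0.0938]
orientation: [2.246, 2.194, 0.006]
wrist_force: [-0.3, 0.2, -0.6]
grip_width: 0.579
t 33.02 at [0.5932 0.2079 0.0938] yaw 88.66 tilt 0.24 grip 0.579
SHIFT [-0.16 -0.16  0.86] TURN 0.001 q6 0.28 rows~ 1
```

View pics/s15.png

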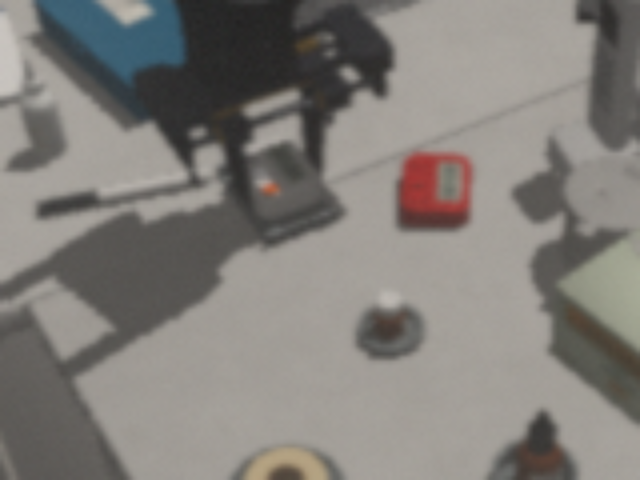

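```bash
python3 -m jog '[[0,-0.1,-0.1,0.3,0],[0,-0.1,-0.1,0.5,0],[0,-0.1,-0.1,0.5,0],[0,-0.1,-0.1,0.5,0]]'
python3 -c "
from h import *
go(.5916,.2064,.0852,88.6)"
```

```text
time_s: 33.4
eef_pos: [0.5903, 0.2068, 0.0862]
orientation: [-2.247, -2.196, 0.0]
wrist_force: [-0.8, -0.0, -0.8]
grip_width: 0.581
t 33.4 at [0.5903 0.2068 0.0862] yaw 88.68 tilt 0.01 grip 0.581
SHIFT [-0.04  0.13  0.1 ] TURN 0.001 q6 0.27 rows~ 1
```

```bash
python3 -m jog '[[0,0,0.1,0.1,0],[0,0,0.1,0.1,0],[0,0,0.1,0.15,0],[0,0,0.1,0.15,0]]'
python3 -m jog '[[0,0,0,0.1,0],[0,0,0,0.1,0]]'
python3 -c "
from h import *
go(.5916,.2064,.0852,88.6)"
```

```text
time_s: 33.73
eef_pos: [0.5916, 0.2068, 0.0852]
orientation: [-2.247, -2.196, 0.0]
wrist_force: [-1.4, -0.7, 2.8]
grip_width: 0.581
time_s: 33.9
eef_pos: [0.5917, 0.2069, 0.0852]
orientation: [-2.247, -2.196, 0.001]
wrist_force: [-3.9, -0.6, 7.9]
grip_width: 0.58
t 33.9 at [0.5917 0.2069 0.0852] yaw 88.69 tilt 0.03 grip 0.58
SHIFT [-0.05 -0.01 -0.  ] TURN 0.002 q6 0.27 rows~ 1
```

```bash
python3 -m jog '[[0,0,0,-0.1,0],[0.8,0,0,-0.1,0],[0.8,0,0,-0.1,0],[0.8,0,0,-0.1,0],[0.8,0,0,-0.1,0],[0.8,0,0,-2,0],[0.8,0,0,-5,0],[0.9,-3,0,-8,0],[0.9,-7,0,-11,0],[0.9,-10,0,-14,0],[0.9,-11,0,-16,0],[0.9,-11,0,-16,0]]'
python3 -m jog '[[0.9,0,0,0,0],[0.9,0,0,0,0]]'
python3 look.py pics/w16.png timer timer_dock
python3 - <<'E'
from h import *
W=np.load("pics/W.npy"); b=(.54,.65,.14,.29)
slab(W,b,.018,.03)
go(.45,-.15,.35,90)
E
```

```text
time_s: 34.9
eef_pos: [0.5918, 0.0942, 0.251]
orientation: [2.245, 2.186, 0.013]
wrist_force: [0.7, 0.4, 0.6]
grip_width: 0.901
time_s: 35.07
eef_pos: [0.5886, 0.097, 0.2429]
orientation: [-2.246, -2.195, 0.001]
wrist_force: [-0.5, -0.3, 0.6]
grip_width: 0.897
timer 0.65 [260.  46.] 5194 med [0.5922 0.2132 0.0222] rect [591.7 212.2] [69.3 57.1] 88.7 z [0.019  0.0243]
timer 0.62 [371. 122.] 4597 med [0.6981 0.1481 0.0192] rect [704.1 146.2] [73.7 63.1] 56.3 z [0.008  0.0214]
timer_dock 0.67 [255.  90.] 1875 med [0.5897 0.1778 0.0039] rect [591.8 210.2] [92.3 62. ] 88.4 z [0.0021 0.0137]
slab 5118 rect c [592.2 212. ] size [69.  55.7] ang 89.0 zmed 0.0222 bbox [[564.9, 178.2], [619.6, 245.9]] circ [array([592.2, 212.3]), np.float64(39.7)]
t 35.22 at [0.5881 0.0976 0.2415] yaw 88.75 tilt 0.21 grip 0.898
SHIFT [-25.06 -13.3  -10.8 ] TURN -0.022 q6 0.1 rows~ 8
```

View pics/w16.png

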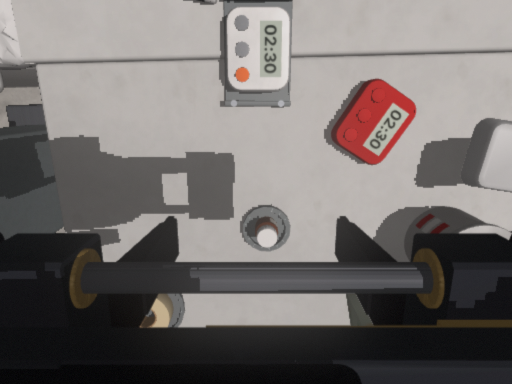

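```bash
python3 -m jog '[[0.9,-3,-1,-3,0],[0.9,-6,-3,-6,0],[0.9,-10,-5,-8,0],[0.9,-14,-7,-10,0],[0.9,-18,-9,-11,0],[0.9,-22,-11,-11,0],[0.9,-26,-12.5,-11,0],[0.9,-30,-14,-11,0],[0.9,-34,-15,-11,0],[0.9,-38,-16,-11,0],[0.9,-42,-17,-11,0],[0.9,-45,-18,-11,0]]'
python3 -m jog '[[0.9,-4,-2,0,0],[0.9,-8,-4,0,0],[0.9,-10,-4,0,0],[0.9,-10,-4,0,0],[0.9,-10,-4,0,0],[0.9,-10,-4,0,0]]'
python3 - <<'E'
from h import *
f,W=cloud("top")
cv2.imwrite("pics/t17.png",cv2.resize(f["img"][130:290,110:360],None,fx=3.2,fy=3.2,interpolation=cv2.INTER_CUBIC))
print("vial");slab(W,(.56,.64,0,.08),.029,.04)
print("bottle");slab(W,(.57,.65,-.18,-.09),.073,.085);slab(W,(.57,.65,-.18,-.09),.04,.055)
print("carton");slab(W,(.43,.53,-.26,-.16),.058,.066);
print("tape");slab(W,(.41,.52,-.11,.01),.018,.025)
print("timer");slab(W,(.54,.65,.14,.29),.019,.026)
print("tray/saucer/cup/well")
slab(W,(.42,.54,-.26,-.15),.0022,.012);slab(W,(.40,.53,-.11,.01),.0022,.012)
f,W=cloud("scene")
cv2.imwrite("pics/s17.png",cv2.resize(f["img"][100:290,150:350],None,fx=3.8,fy=3.1,interpolation=cv2.INTER_CUBIC))
print("scene carton");slab(W,(.43,.53,-.26,-.16),.058,.066);slab(W,(.57,.65,-.18,-.09),.07,.085)
print(status.read_state()["eef_pos"],status.read_state()["time_s"])
E
```

```text
time_s: 36.22
eef_pos: [0.4036, -0.3329, 0.3524]
orientation: [-2.244, -2.196, -0.0]
wrist_force: [1.3, 0.2, 0.1]
grip_width: 0.903
time_s: 36.72
eef_pos: [0.3624, -0.43, 0.3525]
orientation: [-2.244, -2.195, -0.001]
wrist_force: [-0.1, 0.3, 0.1]
grip_width: 0.9
vial
slab 50 rect c [597.4  39.6] size [18.2 18.2] ang 47.7 zmed 0.0356 bbox [[588.3, 30.6], [606.7, 49.2]] circ [array([597.6,  39.6]), np.float64(9.6)]
bottle
slab 13 rect c [ 611.6 -132.6] size [7.4 7.3] ang 3.3 zmed 0.0795 bbox [[608.0, -136.4], [615.3, -129.0]] circ [array([ 611. , -132.8]), np.float64(4.5)]
slab 47 rect c [ 610.5 -133.9] size [26.2 25.9] ang 0.4 zmed 0.0429 bbox [[597.5, -146.9], [623.6, -121.0]] circ [array([ 611.4, -133.4]), np.float64(14.8)]
carton
slab 370 rect c [ 481.5 -208.9] size [50.4 45.8] ang 85.5 zmed 0.0619 bbox [[458.8, -233.3], [505.5, -182.8]] circ [array([ 481. , -209.3]), np.float64(33.2)]
tape
slab 269 rect c [464.8 -54. ] size [50.9 52.5] ang 45.4 zmed 0.0213 bbox [[438.7, -79.2], [492.2, -27.7]] circ [array([465.3, -54.4]), np.float64(27.2)]
timer
slab 503 rect c [593.2 209.3] size [52.8 69.4] ang 0.7 zmed 0.0222 bbox [[566.8, 175.6], [619.5, 243.6]] circ [array([593.2, 209.5]), np.float64(38.7)]
tray/saucer/cup/well
slab 398 rect c [ 478.1 -211.4] size [96.5 91.3] ang 88.2 zmed 0.0052 bbox [[433.5, -253.7], [522.6, -166.2]] circ [array([ 478.3, -211. ]), np.float64(61.2)]
slab 392 rect c [464.4 -54.7] size [88.8 87.1] ang 79.1 zmed 0.0044 bbox [[422.4, -100.2], [503.1, -11.4]] circ [array([461. , -55.4]), np.float64(51.0)]
scene carton
few 0
few 0
[ 0.36265907 -0.42950184  0.3531812 ] 36.8167
```

View pics/t17.png

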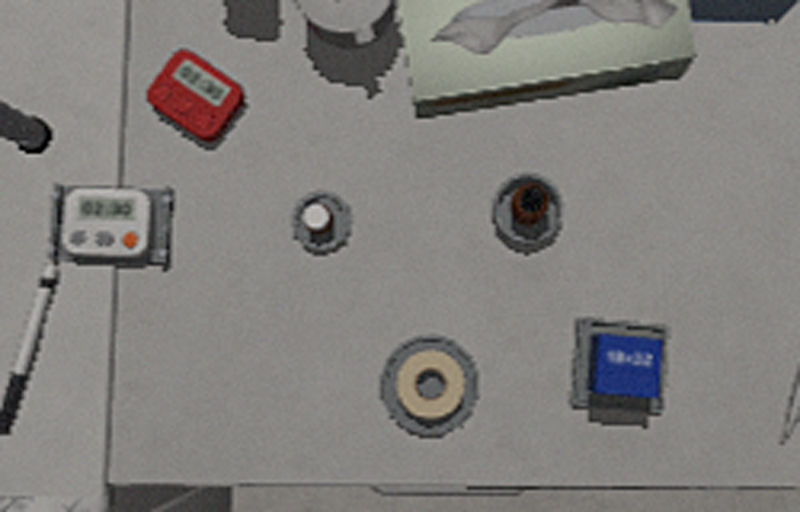

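View pics/s17.png

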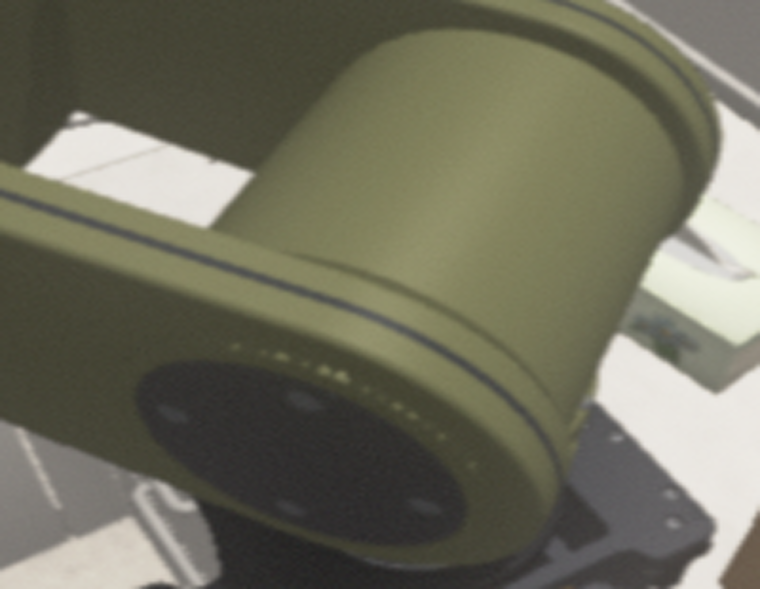

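```bash
python3 -c "
from bench import order
print(order.close_job())"
```

```text
the job is handed in; nothing more can be done
None
```

I took both piles apart and put each thing in its own holder in the order you listed: vial, oil bottle, carton, tape, timer. Nothing tipped on the way, and I handed the job in at about 37 s of robot time.

**Last checks (overhead camera):**
- **Standing flat:** all five measured heights are within 1 mm of the height expected for standing on the holder floor. That is 35.6, 79.5, 61.9, 21.3 and 22.2 mm for the vial, bottle, carton, tape and timer.
- **Centring:** each is within about 3 mm of its holder's centre. The bottle is the farthest off in its cup, still well clear of the wall.
- **Alignment:** the carton is parallel to its tray rim within about 0.5°. The timer's long side runs from lip to lip.
- **Released:** the gripper was open and well clear of everything. I left the red look-alike timer alone.

**Disagreements and gaps:**
- The overhead and wrist cameras differed by 1–3 mm on positions, about what their calibration allows.
- The overhead angle reading for the timer was about 1–2° different from the wrist camera's.
- The scene camera gave no final check, because the parked arm blocked its view.

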